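Oil and draw the turntable's index plunger

TASK

The sprung index plunger of the model railway turntable is dry. Take the oil brush from its wooden stand, dip its tip well down into the open steel oil pot, touch the tip to the bare steel shaft between the plunger's housing and its knob, and stand the brush back in its hole, fully down. Then pull the plunger's knob fully back and finish while still holding it there against its spring, so that I can swing the turntable; leave everything else where it is.

Things in the scene. Friction and masses are not known exactly. Their poses are not given: they have to be found in the camera images.
- turntable: fixed model railway turntable: grey disc, 260 mm diameter, with a yellow tank wagon (top 165 mm up), on a 280 mm round base; before it an aluminium plunger housing 40 (x) x 44 mm, top 80 mm up. Origin: on the table under the middle of the housing's front face; x runs from the knob through the housing to the disc's centre (at 190 mm), z up. The knob sticks out along -x, free on both sides
- knob (a point): the plunger's black knob with its bare steel shaft. This point: middle of the grip barrel, 55 mm above the table, 44 mm before the housing when seated; axes as the turntable's. Barrel 24 mm diameter, x -14 to +14 mm; outer rim 34 mm diameter, x -20 to -14; bare shaft 12 mm diameter, x +14 to +44 mm, where the housing begins
- shaft_top (a point): the highest point of the bare shaft midway between knob and housing, 61 mm above the table, 29 mm from point knob along +x; there to be touched with the brush
- plunger (a joint): how far the plunger is pulled out, m: 0 seated (its 8 mm pin stands 10 mm inside the hole in the disc's rim), 0.010 just out of the hole, 0.020 fully back against a hard stop. The knob moves along the turntable's -x. The spring pulls it home with 4 N at 0 and 10 N at 0.020
- brush: oil brush, 122 mm long, 40 g, stiff, standing upright, tip down, in its stand. Origin: the tip; z up along the handle. From the tip: grey tip and steel ferrule up to 10 mm diameter (0 to 45 mm), steel collar 28 mm diameter (45 to 49 mm) that rests on the stand's top, round dark wooden handle 13 mm diameter (49 to 122 mm). In the stand its tip is 10 mm above the table
- brush_grip (a point): point on the axis of the brush's handle, 92 mm above its tip, where it is well gripped
- brush_tip (a point): the tip of the brush
- stand: plain wooden block fixed on the table, 56 x 56 mm, 55 mm high, with one upright through hole of 19 mm diameter in the middle of its top, which holds the brush. Origin: centre of its underside, z up
- oil_pot: open round steel pot, 66 mm outside diameter, 60 mm inside, 50 mm tall, floor 6 mm thick, standing loose on the table, 0.3 kg. Origin: centre of its underside, z up
- jar: closed glass jar with a brass lid, 70 mm diameter, 100 mm tall; a bystander, leave it alone. Origin at its underside
- mug: white ceramic mug, 80 mm diameter, 90 mm tall; a bystander, leave it alone. Origin at its underside
- torch: black and red torch lying down, 200 mm long, 44 mm diameter; a bystander, leave it alone. Origin at its underside
- screwdriver: screwdriver lying on the table in front of the robot; a bystander, leave it alone. Origin at its underside
- tin: low closed tin, 52 mm diameter, 24 mm tall; a bystander, leave it alone. Origin at its underside
- wagon: red open model wagon, 170 x 75 x 73 mm; a bystander, leave it alone. Origin at its underside
- tape: roll of grey tape lying flat, 90 mm diameter, 22 mm tall; a bystander, leave it alone. Origin at its underside
There are look-alikes about, which are no part of the job. There is more than one size of the stand; the job needs the largest.

How it is judged:
On the way, in this order (a step that is already met when the one before it is completed fails the run):
1. the brush, held in the fingers, has its tip inside the oil pot, at least 15 mm below the rim (horizontal distance between brush_tip and oil_pot below 0.03 m and z of brush_tip in the frame of oil_pot below 0.035 m and contact force between the fingers and brush above 0.5 N), for 0.1 s.
2. the held brush's tip touches the bare shaft between knob and housing (distance between brush_tip and shaft_top below 0.015 m and contact force between brush and plunger above 0.2 N and contact force between the fingers and brush above 0.5 N), for 0.05 s.
3. the brush stands in its stand again, fully down, and is let go (horizontal distance between brush and stand below 0.008 m and z of brush in the frame of stand below 0.014 m and angle between brush's own z axis and vertical below 0.2 rad and contact force between the fingers and brush below 0.1 N), for 0.2 s.
At the end, for the whole second after the job is handed in: the plunger is held by the fingers at least 17.5 of its 20 mm back, the brush stands let go in its stand (collar within 4 mm of the stand's top, tip within 8 mm of the hole's axis, tilt under 0.2 rad) and the oil pot stands upright (all of step 3 and value of joint plunger above 0.0175 m and contact force between the fingers and plunger above 2 N and angle between oil_pot's own z axis and vertical below 0.1 rad); the arm keeps its last pose, push and grip.
It fails at once if the oil pot is shoved more than 40 mm or tipped (distance of oil_pot from where it was at the start of the episode above 0.04 m or angle between oil_pot's own z axis and vertical above 0.5 rad).
It fails at once if a bystander is moved more than 30 mm (distance of any of jar, mug, torch, screwdriver, tin, wagon, tape from where it was at the start of the episode above 0.03 m).
It also fails if it takes over 58 s, if anything falls off the work surface, if the arm or the gripper's body presses on something with over 40 N, if the wrist force passes 120 N, or if a joint passes its speed limit or range.

ROBOT

A 7-joint arm with a two-finger parallel gripper is mounted at the origin on the work surface. World frame = base frame: x ahead of the robot, y to its left, z up, the work surface at z = 0. Lengths are in m, angles in rad, forces in N, time in s.
With the tool pointing down it reaches from about 0.425 to 0.825 m from the base axis. Payload 3.6 kg.
Tool frame: the origin (TCP) lies between the finger pads; the fingertips stand 25 mm ahead of it and the grasp point (between the pads) lies 6 mm ahead of it; z points along the fingers, y is the direction in which the jaws open and shut (so a half turn about z gives the same grasp; the last joint's range is limited). The gripper opens to 93 mm and grips with 3 to 60 N. Pads are 15 mm wide; open, the fingers measure 128 mm over their backs; the gripper's body (75 mm by 188 mm) begins 65 mm behind the grasp point.
Start: joints at [-1.272, 0.615, -0.013, 1.423, 0.008, 1.103, -0.04], TCP at [0.208, 0.616, 0.244] pointing down, gripper open.
Joint ranges: [-3.12, 3.12], [-0.3, 2.06], [-1.34, 1.32], [0.26, 2.42], [-1.36, 4.5], [0.01, 1.98], [-2.84, 2.84]. Speed limits (rad/s): [2.79, 2.79, 3.14, 3.14, 3.14, 3.14, 3.14].

INTERFACE

Orientations are given as [roll, pitch, yaw] about the fixed x, y, z axes, in that order (R = Rz(yaw) Ry(pitch) Rx(roll)).
In Python, from plant import bot gives the robot as it stands.
- The arm moves only by the tool send_rows, never from a script. Its argument "increments" is a list of rows, each an object of numbers: "hand": the closure, from 0 (fully open) to 1 (shut); "tx", "ty", "tz": the shift along the tool's x, y, z in m; "yaw": the turn about the tool's z in degrees. In form: [{"hand": .., "tx": .., "ty": .., "tz": .., "yaw": ..}, ...]. A call has exactly 5 rows; each row shifts and turns the pose as measured when the row begins, along the tool's axes as they then stand; what a row does not reach is not made up. A row lasts 1/8 s, in which the tool goes at most 62.5 mm and 10.7 degrees, less where a joint would pass 70% of its speed; a pose out of reach is approached as far as the arm can. A call is refused whole if a number of a shift passes 0.0625 or a number of a turn 10.7, either way. A call with a gripper value outside its range is refused whole. The fingers move at their own pace and stop on an object; the grip force is fixed at half the most. Time passes only in rows, so rows that do not move let the fingers close, or fill a call up. It gives the time, the measured TCP pose, the force and the opening at its end, in the units of the state.
- bot.sense(): the state, without advancing time (a new reading comes with each control period).
- bot.camera(name): name is "scene" or "top" or "wrist"; returns a dict with "img" (384x512x3 uint8, red, green, blue), "z_map" (384x512 float32, m along the optical axis (not along the pixel's ray), 0 where there is no reading), "fx", "fy", "cx", "cy" (pixels), "R" (3x3) and "t" (3): a world point X has camera coordinates R X + t; the wrist camera has in their place "tool_from_camera" (4x4, takes a point from camera to tool coordinates, whose origin is the TCP and whose axes are the flange's). Camera axes: x right, y down, z forward; pixel columns grow to the right and rows downward; lengths in m; the calibration is good to about 2 mm. A picture is of the moment at which its call begins: read the wrist's pose just before it.
- bot.job_done(): hands the job in, once; it reports no verdict.
The state is a dict: "clock": time; "qpos": joint angles; "qd": joint speeds; "joint_torque": joint torques, N m; "position": TCP position; "tool_rot": TCP orientation; "force": force on the tool from outside, world axes, zero at the start; "ft_torque": the same for the moment, N m; "grip_width": finger opening in m.
Only numpy, scipy, OpenCV 4.12 (cv2) and the standard library are available. Lean on these libraries where they do the work, as an engineer would, in place of code of your own. Each camera call takes 0.05 s, during which the arm holds its last target.

## Working session

There is one attempt and no reset: what is moved stays moved. The work goes in short steps, Python scripts to look and compute and a tool call to move; the robot and the scene stay as the last step left them, time stands still between calls to the robot, and variables do not carry over. Pictures are saved under pics/ and viewed, and the job is handed in when it is done.

Besides the shell and the picture viewer there is one more tool, called as name(argument=value, ...), one argument or row to a line, values as JSON. send_rows: Moves the arm, as the interface text tells. Its arguments: {"type":"object","properties":{"increments":{"type":"array","items":{"type":"object","properties":{"hand":{"type":"number"},"tx":{"type":"number"},"ty":{"type":"number"},"tz":{"type":"number"},"yaw":{"type":"number"}}}}},"required":["increments"]}

```bash
ls; mkdir -p pics; cat > h.py <<'E'
from plant import bot
import numpy as np, cv2, pickle
def snap(n,f):
    s=bot.sense(); c=bot.camera(n)
    c['s']=s; pickle.dump(c,open(f'pics/{f}.pkl','wb'))
    cv2.imwrite(f'pics/{f}.png',c['img'][:,:,::-1]); return c
def load(f): return pickle.load(open(f'pics/{f}.pkl','rb'))
def ray(c,u,v,z):
    R=np.array(c['R']);t=np.array(c['t']);d=R.T@np.array([(u-c['cx'])/c['fx'],(v-c['cy'])/c['fy'],1]);o=-R.T@t
    return o+d*(z-o[2])/d[2]
def pt(c,u,v):
    R=np.array(c['R']);t=np.array(c['t']);z=c['z_map'][int(v),int(u)]
    return R.T@(np.array([(u-c['cx'])/c['fx']*z,(v-c['cy'])/c['fy']*z,z])-t)
def proj(c,X):
    p=np.array(c['R'])@np.array(X)+np.array(c['t']);return p[0]/p[2]*c['fx']+c['cx'],p[1]/p[2]*c['fy']+c['cy']
def cloud(c):
    R=np.array(c['R']);t=np.array(c['t']);z=c['z_map'];v,u=np.mgrid[:z.shape[0],:z.shape[1]]
    P=np.stack([(u-c['cx'])/c['fx']*z,(v-c['cy'])/c['fy']*z,z],-1)-t
    return P@R
E
python3 - <<'E'
from h import *
for n in ['scene','top']:
    c=snap(n,n+'0')
    print(n,c['fx'],c['cx'],c['cy'],-np.array(c['R']).T@c['t'])
print(bot.sense())
E
```

```text
pics
scene 347.9994125510917 254.3235944149747 189.94662698390766 [1.0839724  0.32516068 0.96066813]
top 357.9323229956384 255.63545132390445 189.57259475115512 [ 0.35677013 -0.02285142  1.10526361]
{'clock': 0.1, 'qpos': array([-1.27147966,  0.61577316, -0.01261574,  1.42471559,  0.00809747,
        1.10338631, -0.04042332]), 'qd': array([-0.00068463, -0.0038535 ,  0.00136738, -0.00446664,  0.00094079,
        0.00091339, -0.00077663]), 'joint_torque': array([ 1.02218826e-03, -4.60042298e+01,  2.09711264e-01, -1.66245782e+01,
       -6.12636236e-02,  1.69351813e-02,  9.34299328e-05]), 'position': array([0.20783598, 0.61519912, 0.24263661]), 'tool_rot': array([-3.13936040e+00,  2.43845103e-05,  2.81581623e+00]), 'force': array([-0.13081379,  0.0715274 , -0.66366377]), 'ft_torque': array([ 0.0205419 ,  0.03107677, -0.00410815]), 'grip_width': 0.09303519327234487}
```

View pics/scene0.png

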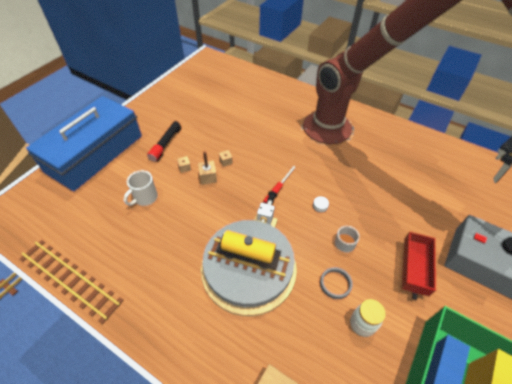

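View pics/top0.png

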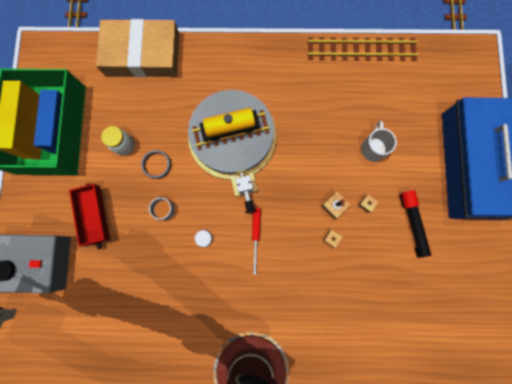

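```bash
python3 - <<'E'
from h import *
c=load('top0'); a=c['img'][165:265,140:440,::-1]
cv2.imwrite('pics/ct.png',cv2.resize(a,None,fx=2.6,fy=2.6,interpolation=3))
s=load('scene0'); a=s['img'][140:260,170:370,::-1]
cv2.imwrite('pics/cs.png',cv2.resize(a,None,fx=4,fy=4,interpolation=3))
P=cloud(c)
for n,(u,v) in dict(stand=(337,204),s2=(369,203),s3=(333,238),pot=(162,208),knob=(249,208),disc=(215,145),housing=(243,184),screw=(256,225)).items():
    print(n,pt(c,u,v).round(3))
# pot outline
hsv=cv2.cvtColor(c['img'],cv2.COLOR_RGB2HSV)
for (x0,x1,y0,y1,zl,zh) in [(140,185,190,230,.04,.056),(315,352,185,225,.045,.062),(355,382,190,215,.015,.1),(320,346,226,250,.015,.1)]:
    Q=P[y0:y1,x0:x1].reshape(-1,3);print(np.histogram(Q[:,2],bins=np.arange(-.005,.14,.01))[0])
    m=(Q[:,2]>zl)&(Q[:,2]<zh);q=Q[m].astype(np.float32)
    print(m.sum(),q.mean(0),q.min(0),q.max(0),cv2.minAreaRect(q[:,:2].copy()*1000))
E
```

```text
stand [ 0.48  -0.239  0.088]
s2 [ 0.493 -0.352  0.015]
s3 [ 0.386 -0.242  0.007]
pot [0.47  0.283 0.008]
knob [0.467 0.012 0.071]
disc [0.653 0.117 0.077]
housing [0.535 0.031 0.082]
screw [ 0.421 -0.008  0.024]
[1348  238   38   43   39   83    0    0    0    0    0    0    0    0]
107 [0.4645211  0.2811624  0.04774579] [0.43250045 0.24684578 0.0403508 ] [0.498232   0.31143    0.05396752] ((465.0452575683594, 278.843994140625), (63.514617919921875, 64.57112884521484), 41.50523376464844)
[1025   19    9   16    9  148  192    6    2    5    3    4    5   19]
338 [ 0.4819107  -0.24195212  0.05522172] [ 0.4453803  -0.28152168  0.04508842] [ 0.52039194 -0.2057581   0.0619999 ] ((483.0439453125, -243.63714599609375), (55.589107513427734, 56.744266510009766), 45.533103942871094)
[451  21  21  40 134   0   0   0   0   0   0   0   0   0]
195 [ 0.4912163  -0.3433929   0.03459907] [ 0.46656552 -0.37001064  0.01503711] [ 0.5180598  -0.3193081   0.04193034] ((492.0001525878906, -345.2247314453125), (38.202796936035156, 39.49409484863281), 53.40752410888672)
[422  15  13  24 147   0   0   0   0   0   0   0   0   0]
184 [ 0.3838632  -0.23434484  0.03557914] [ 0.3588278  -0.2595725   0.01564364] [ 0.4088204  -0.20899352  0.04274683] ((384.36328125, -235.56610107421875), (38.36473846435547, 38.74106979370117), 55.961158752441406)
```

View pics/ct.png

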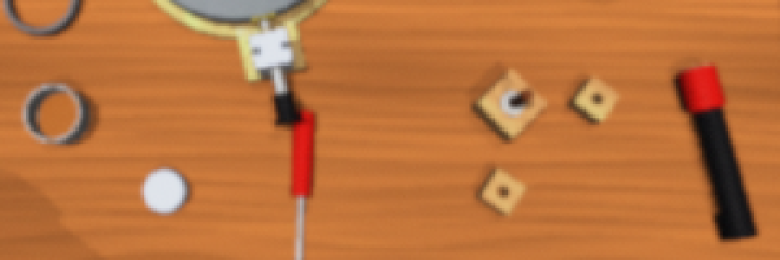

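View pics/cs.png

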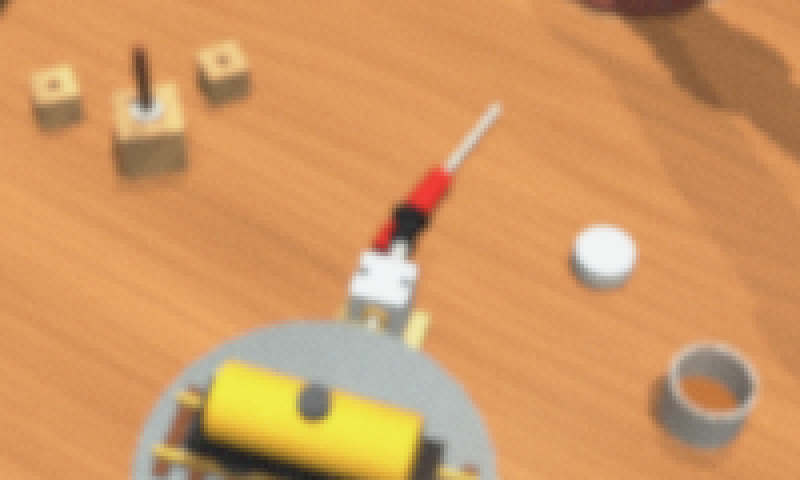

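```bash
python3 - <<'E'
from h import *
for n in ['top0','scene0']:
    c=load(n);P=cloud(c);hsv=cv2.cvtColor(c['img'],cv2.COLOR_RGB2HSV)
    X,Y,Z=P[...,0],P[...,1],P[...,2]
    # disc contour
    m=(np.hypot(X-.68,Y-.07)<.17)&(Z>.06)&(Z<.2)
    d=((np.hypot(X-.68,Y-.07)<.17)&(Z>.06)&(Z<.083)&(hsv[...,1]<60)).astype(np.uint8)
    k=cv2.findContours(d,0,1)[0];k=max(k,key=cv2.contourArea)
    q=np.array([ray(c,u,v,.076)[:2] for u,v in k[:,0]])
    print(n,'disc z',np.median(Z[d>0]),'circ',cv2.minEnclosingCircle(np.float32(q*1000)))
    # housing top
    h=(np.hypot(X-.535,Y-.035)<.04)&(Z>.07)&(Z<.09)&(hsv[...,1]<40)&(np.hypot(X-.675,Y-.065)>.135)
    print('housing',h.sum(),cv2.minAreaRect(np.float32(P[h][:,:2]*1000)))
    # knob dark
    b=(np.hypot(X-.48,Y-.015)<.05)&(hsv[...,2]<70)&(Z>.03)
    v,u=np.nonzero(b);print('knob',b.sum(),cv2.minAreaRect(np.float32(P[b][:,:2]*1000)),P[b].mean(0),u.mean(),v.mean(),P[b].max(0),P[b].min(0))
    # stand
    w=(np.hypot(X-.482,Y+.243)<.05)&(Z>.048)&(Z<.064)
    print('stand',cv2.minAreaRect(np.float32(P[w][:,:2]*1000)))
    w=(np.hypot(X-.482,Y+.243)<.05)&(Z>.09);print('handle',w.sum(),P[w].mean(0))
    w=(np.hypot(X-.465,Y-.28)<.05)&(Z>.042)&(Z<.056)
    print('pot',w.sum(),cv2.minEnclosingCircle(np.float32(P[w][:,:2]*1000)),cv2.minAreaRect(np.float32(P[w][:,:2]*1000)))
    # screwdriver handle red
    r=((hsv[...,0]<8)|(hsv[...,0]>172))&(hsv[...,1]>170)&(np.hypot(X-.43,Y)<.08)
    print('sd',r.sum(),cv2.minAreaRect(np.float32(P[r][:,:2]*1000)),P[r][:,2].max())
E
```

```text
top0 disc z 0.07027880766954157 circ ((699.135498046875, 71.70956420898438), 128.64068603515625)
housing 142 ((532.18896484375, 27.940807342529297), (27.296560287475586, 43.015769958496094), 14.788871765136719)
knob 83 ((473.6241149902344, 11.444740295410156), (33.14012145996094, 21.89590835571289), 14.551060676574707) [0.47144601 0.01045209 0.06564735] 249.6987951807229 206.6024096385542 [0.49184293 0.02158764 0.07466453] [ 0.45556503 -0.00230531  0.04339952]
stand ((483.04400634765625, -243.63714599609375), (55.58911895751953, 56.74427032470703), 45.533077239990234)
handle 31 [ 0.48216713 -0.24253265  0.12330393]
pot 97 ((465.230224609375, 279.16259765625), 33.22883605957031) ((465.0451965332031, 278.8439636230469), (63.5146369934082, 64.57112884521484), 41.505252838134766)
sd 293 ((416.0919494628906, -8.358840942382812), (119.43460845947266, 25.53070831298828), 1.6625735759735107) 1.1052636073475393
scene0 disc z 0.0703228124154996 circ ((703.8106079101562, 77.52523803710938), 130.75193786621094)
housing 102 ((530.6678466796875, 29.200363159179688), (27.254812240600586, 42.47871780395508), 14.543323516845703)
knob 36 ((472.8934631347656, 16.018091201782227), (30.680133819580078, 19.68211555480957), 29.187463760375977) [0.47179296 0.01451666 0.06558739] 271.75 195.38888888888889 [0.48770308 0.02241208 0.06883264] [ 4.58577896e-01 -5.43076720e-05  5.98294852e-02]
stand ((481.2906494140625, -242.86602783203125), (61.902828216552734, 55.41360092163086), 44.991146087646484)
handle 41 [ 0.48304678 -0.2413827   0.11466626]
pot 117 ((464.8400573730469, 279.8182678222656), 33.40552520751953) ((464.3583984375, 279.97369384765625), (65.23173522949219, 64.10309600830078), 61.031715393066406)
sd 90 ((430.265869140625, 2.0191478729248047), (34.92320251464844, 107.6701889038086), 88.98655700683594) 0.07628418830791805
```

The brush stands in the block at top pixel (337,204), which is 56 mm square. The look-alikes at (369,203) and (333,238) are only about 38 mm, so the block with the brush is the largest and the right one; the crop confirms it. The pot is at (162,208) and the knob at (249,207), with the screwdriver beside it. I'll turn the tool to the knob's yaw first.

send_rows(
  increments=[
    {"hand": 0,"yaw": -10},
    {"hand": 0,"yaw": -10},
    {"hand": 0,"yaw": -10},
    {"hand": 0,"yaw": -3.5},
    {"hand": 0},
  ],
)

```text
invalid input
```

```bash
cat >> h.py <<'E'
from scipy.spatial.transform import Rotation as Ro
def delta(*targets):
    s=bot.sense();R=Ro.from_euler('xyz',s['tool_rot']).as_matrix();p=s['position']
    print('t',round(s['clock'],2),'pos',p.round(4),'rot',s['tool_rot'].round(4),'w',round(s['grip_width'],4),'F',s['force'].round(2))
    for T in targets:
        T=np.array(T);print('->',T,'tool d',(R.T@(T-p)).round(4));p=T
    return s
E
python3 -c "
from h import *
delta((.48,.3,.24),(.482,-.243,.24),(.482,-.243,.108))"
```

```text
t 0.1 pos [0.2078 0.6152 0.2426] rot [-3.1394  0.      2.8158] w 0.093 F [-0.13  0.07 -0.66]
-> [0.48 0.3  0.24] tool d [-0.3587 -0.2115  0.0031]
-> [ 0.482 -0.243  0.24 ] tool d [-0.1757 -0.5138  0.0012]
-> [ 0.482 -0.243  0.108] tool d [0.     0.0003 0.132 ]
```

All fields seem to be required.

send_rows(
  increments=[
    {"hand": 0,"tx": 0,"ty": 0,"tz": 0,"yaw": -10},
    {"hand": 0,"tx": 0,"ty": 0,"tz": 0,"yaw": -10},
    {"hand": 0,"tx": 0,"ty": 0,"tz": 0,"yaw": -10},
    {"hand": 0,"tx": 0,"ty": 0,"tz": 0,"yaw": -5},
    {"hand": 0,"tx": 0,"ty": 0,"tz": 0,"yaw": 0},
  ],
)

```text
clock: 0.72
position: [0.2073, 0.6132, 0.2391]
tool_rot: [-3.133, -0.005, -2.837]
force: [0.1, 0.4, -0.2]
grip_width: 0.0929
```

```bash
python3 -c "
from h import *
delta((.48,.3,.24),(.482,-.243,.24),(.482,-.243,.108))"
```

```text
t 0.72 pos [0.2073 0.6132 0.2391] rot [-3.1333 -0.0052 -2.8371] w 0.0929 F [ 0.08  0.38 -0.2 ]
-> [0.48 0.3  0.24] tool d [-0.1663 -0.3805  0.0014]
-> [ 0.482 -0.243  0.24 ] tool d [ 0.1609 -0.5186  0.0051]
-> [ 0.482 -0.243  0.108] tool d [-0.0007  0.0011  0.132 ]
```

send_rows(
  increments=[
    {"hand": 0,"tx": -0.025,"ty": -0.055,"tz": -0.003,"yaw": 2.6},
    {"hand": 0,"tx": -0.025,"ty": -0.055,"tz": -0.003,"yaw": 0},
    {"hand": 0,"tx": -0.025,"ty": -0.055,"tz": -0.003,"yaw": 0},
    {"hand": 0,"tx": -0.025,"ty": -0.055,"tz": -0.003,"yaw": 0},
    {"hand": 0,"tx": -0.025,"ty": -0.055,"tz": -0.003,"yaw": 0},
  ],
)

```text
clock: 1.35
position: [0.4003, 0.3793, 0.2533]
tool_rot: [-3.135, -0.008, -2.88]
force: [0.8, 0.1, 0.2]
grip_width: 0.093
```

```bash
python3 -c "
from h import *
delta((.48,.3,.24),(.482,-.243,.24),(.482,-.243,.108))"
```

```text
t 1.35 pos [0.4003 0.3793 0.2533] rot [-3.1352 -0.0082 -2.8802] w 0.093 F [0.78 0.06 0.2 ]
-> [0.48 0.3  0.24] tool d [-0.0566 -0.0971  0.0134]
-> [ 0.482 -0.243  0.24 ] tool d [ 0.1384 -0.5251  0.0045]
-> [ 0.482 -0.243  0.108] tool d [-0.0011  0.0008  0.132 ]
```

send_rows(
  increments=[
    {"hand": 0,"tx": -0.025,"ty": -0.055,"tz": 0,"yaw": 0},
    {"hand": 0,"tx": -0.025,"ty": -0.055,"tz": 0,"yaw": 0},
    {"hand": 0,"tx": 0.008,"ty": -0.06,"tz": 0,"yaw": 0},
    {"hand": 0,"tx": 0.016,"ty": -0.06,"tz": 0,"yaw": 0},
    {"hand": 0,"tx": 0.016,"ty": -0.06,"tz": 0,"yaw": 0},
  ],
)

```text
clock: 1.98
position: [0.489, 0.0955, 0.2546]
tool_rot: [-3.135, -0.005, -2.892]
force: [0.2, 1.1, 0.5]
grip_width: 0.093
```

send_rows(
  increments=[
    {"hand": 0,"tx": 0.016,"ty": -0.06,"tz": 0,"yaw": 0},
    {"hand": 0,"tx": 0.016,"ty": -0.06,"tz": 0,"yaw": 0},
    {"hand": 0,"tx": 0.016,"ty": -0.06,"tz": 0,"yaw": 0},
    {"hand": 0,"tx": 0.016,"ty": -0.06,"tz": 0,"yaw": 0},
    {"hand": 0,"tx": 0.016,"ty": -0.04,"tz": 0,"yaw": 0},
  ],
)

```text
clock: 2.6
position: [0.4785, -0.2, 0.2572]
tool_rot: [-3.134, -0.002, -2.903]
force: [-0.7, 0.2, -0.5]
grip_width: 0.0929
```

```bash
python3 -c "
from h import *
delta((.482,-.243,.24),(.482,-.243,.108))
c=snap('wrist','w1');print(c['tool_from_camera'])"
```

```text
t 2.6 pos [ 0.4785 -0.2     0.2572] rot [-3.1337e+00 -2.2000e-03 -2.9034e+00] w 0.0929 F [-0.74  0.16 -0.51]
-> [ 0.482 -0.243  0.24 ] tool d [ 0.0067 -0.0424  0.0175]
-> [ 0.482 -0.243  0.108] tool d [-0.0003  0.001   0.132 ]
[[-1.52654174e-03 -9.56054133e-01 -2.93186228e-01  8.03628514e-02]
 [ 9.99998830e-01 -1.42977600e-03 -5.44352636e-04  2.31909542e-04]
 [ 1.01239954e-04 -2.93186715e-01  9.56055197e-01 -1.40684280e-01]
 [ 0.00000000e+00  0.00000000e+00  0.00000000e+00  1.00000000e+00]]
```

View pics/w1.png

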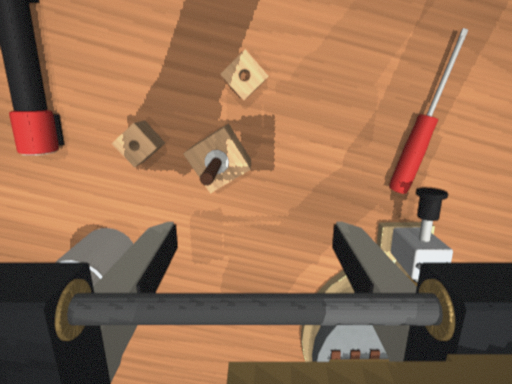

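```bash
cat >> h.py <<'E'
def wcloud(c):
    s=c['s'];T=np.eye(4);T[:3,:3]=Ro.from_euler('xyz',s['tool_rot']).as_matrix();T[:3,3]=s['position'];M=T@np.array(c['tool_from_camera'])
    z=c['z_map'];v,u=np.mgrid[:z.shape[0],:z.shape[1]]
    P=np.stack([(u-c['cx'])/c['fx']*z,(v-c['cy'])/c['fy']*z,z],-1)
    return P@M[:3,:3].T+M[:3,3]
E
python3 - <<'E'
from h import *
c=load('w1');P=wcloud(c);X,Y,Z=P[...,0],P[...,1],P[...,2];hsv=cv2.cvtColor(c['img'],cv2.COLOR_RGB2HSV)
print(c['fx'],'table z',np.median(Z[20:60,60:160]),np.median(Z[100:140,280:340]))
q=lambda m:print(m.sum(),P[m].mean(0).round(4),cv2.minAreaRect(np.float32(P[m][:,:2]*1000)),Z[m].max().round(3))
W=np.zeros(Z.shape,bool);W[115:200,175:260]=1
for lo,hi in [(.048,.0565),(.0565,.066),(.08,.1),(.1,.125),(.126,.14)]: print(lo);q(W&(Z>lo)&(Z<hi))
W[:]=0;W[180:225,405:455]=1
print('knob');q(W&(hsv[...,2]<70)&(Z>.03))
W[:]=0;W[215:243,410:440]=1;m=W&(Z>.045)&(Z<.07)&(hsv[...,1]<60);print('shaft');q(m)
W[:]=0;W[100:200,380:440]=1;m=W&(hsv[...,1]>180)&((hsv[...,0]<6)|(hsv[...,0]>174))&(Z<.05);print('sd');q(m)
E
```

```text
305.32318624282766 table z -0.0005725677897534254 -0.0005015351962234793
0.048
1733 [ 0.48   -0.2443  0.0544] ((483.72998046875, -245.34359741210938), (56.25768280029297, 56.5153923034668), 44.779666900634766) 0.056
0.0565
297 [ 0.48   -0.2442  0.0588] ((473.2949523925781, -244.34671020507812), (39.48487854003906, 42.10408020019531), 49.54533004760742) 0.066
0.08
63 [ 0.4791 -0.2436  0.0904] ((479.8159484863281, -243.78253173828125), (12.254743576049805, 4.88909912109375), 68.56334686279297) 0.1
0.1
91 [ 0.479  -0.2437  0.1132] ((480.0653076171875, -244.35494995117188), (12.560029983520508, 5.802331447601318), 76.51553344726562) 0.124
0.126
161 [ 0.4827 -0.245   0.131 ] ((483.0514831542969, -244.9998779296875), (11.797859191894531, 11.822466850280762), 15.13741397857666) 0.133
knob
722 [0.4717 0.0056 0.0634] ((448.40484619140625, -98.89971160888672), (252.9629364013672, 39.954280853271484), 76.95799255371094) 0.398
shaft
463 [0.5073 0.018  0.0589] ((502.578125, 18.44747543334961), (38.302520751953125, 37.73201370239258), 14.217092514038086) 0.068
sd
1014 [ 0.4272 -0.0123  0.0219] ((426.7685241699219, -10.285530090332031), (22.06657600402832, 96.55175018310547), 87.99617767333984) 0.027
```

send_rows(
  increments=[
    {"hand": 0,"tx": 0.006,"ty": -0.032,"tz": 0,"yaw": -0.6},
    {"hand": 0,"tx": 0,"ty": 0,"tz": 0.02,"yaw": 0},
    {"hand": 0,"tx": 0,"ty": 0,"tz": 0.04,"yaw": 0},
    {"hand": 0,"tx": 0,"ty": 0,"tz": 0.03,"yaw": 0},
    {"hand": 0,"tx": 0,"ty": 0,"tz": 0,"yaw": 0},
  ],
)

```text
clock: 3.28
position: [0.4775, -0.2445, 0.1658]
tool_rot: [-3.127, -0.004, -2.916]
force: [0.3, -0.1, 1.1]
grip_width: 0.0929
```

```bash
python3 -c "
from h import *
delta((.483,-.2445,.165),(.483,-.2445,.108))"
```

```text
t 3.27 pos [ 0.4775 -0.2445  0.1658] rot [-3.1266 -0.0035 -2.9156] w 0.0929 F [ 0.3  -0.09  1.13]
-> [ 0.483  -0.2445  0.165 ] tool d [-0.0053 -0.0012  0.0008]
-> [ 0.483  -0.2445  0.108 ] tool d [-0.0002  0.0009  0.057 ]
```

send_rows(
  increments=[
    {"hand": 0,"tx": -0.005,"ty": -0.001,"tz": 0.02,"yaw": -1.9},
    {"hand": 0,"tx": 0,"ty": 0,"tz": 0.025,"yaw": 0},
    {"hand": 0,"tx": 0,"ty": 0,"tz": 0.01,"yaw": 0},
    {"hand": 0,"tx": 0,"ty": 0,"tz": 0.002,"yaw": 0},
    {"hand": 0,"tx": 0,"ty": 0,"tz": 0,"yaw": 0},
  ],
)

```text
clock: 3.9
position: [0.4874, -0.2462, 0.1136]
tool_rot: [-3.119, 0.005, -2.884]
force: [-0.9, 0.3, 0.3]
grip_width: 0.0926
```

```bash
python3 -c "
from h import *
delta((.483,-.2445,.108))
snap('wrist','w2')"
```

```text
t 3.9 pos [ 0.4874 -0.2462  0.1136] rot [-3.1195  0.0047 -2.8836] w 0.0926 F [-0.95  0.32  0.34]
-> [ 0.483  -0.2445  0.108 ] tool d [0.0039 0.0029 0.0055]
```

View pics/w2.png

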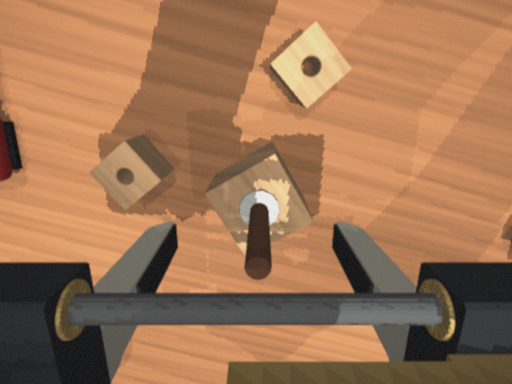

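The handle, at pixel (258,265), is centred between the fingers. Next I correct the small offset and close.

send_rows(
  increments=[
    {"hand": 0,"tx": 0.003,"ty": 0.003,"tz": 0.006,"yaw": 0},
    {"hand": 0,"tx": 0,"ty": 0,"tz": 0,"yaw": 0},
    {"hand": 0.9,"tx": 0,"ty": 0,"tz": 0,"yaw": 0},
    {"hand": 1,"tx": 0,"ty": 0,"tz": 0,"yaw": 0},
    {"hand": 1,"tx": 0,"ty": 0,"tz": 0,"yaw": 0},
  ],
)

```text
clock: 4.58
position: [0.4843, -0.2445, 0.1086]
tool_rot: [-3.118, 0.007, -2.884]
force: [0.5, 0.5, 0.3]
grip_width: 0.0678
```

send_rows(
  increments=[
    {"hand": 1,"tx": 0,"ty": 0,"tz": 0,"yaw": 0},
    {"hand": 1,"tx": 0,"ty": 0,"tz": 0,"yaw": 0},
    {"hand": 1,"tx": 0,"ty": 0,"tz": 0,"yaw": 0},
    {"hand": 1,"tx": 0,"ty": 0,"tz": 0,"yaw": 0},
    {"hand": 1,"tx": 0,"ty": 0,"tz": 0,"yaw": 0},
  ],
)

```text
clock: 5.2
position: [0.4843, -0.2445, 0.1086]
tool_rot: [-3.118, 0.007, -2.884]
force: [0.1, 0.4, -0.1]
grip_width: 0.018
```

```bash
python3 -c "
from h import *
delta((.483,-.2445,.108))
snap('wrist','w3')"
```

```text
t 5.2 pos [ 0.4843 -0.2445  0.1086] rot [-3.1176  0.007  -2.8839] w 0.018 F [ 0.12  0.36 -0.14]
-> [ 0.483  -0.2445  0.108 ] tool d [0.0013 0.0004 0.0006]
```

View pics/w3.png

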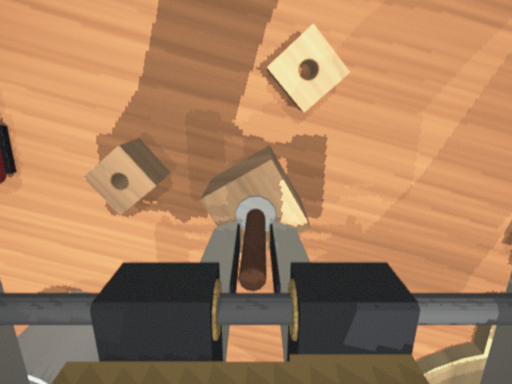

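send_rows(
  increments=[
    {"hand": 1,"tx": 0,"ty": 0,"tz": 0,"yaw": 0},
    {"hand": 1,"tx": 0,"ty": 0,"tz": 0,"yaw": 0},
    {"hand": 1,"tx": 0,"ty": 0,"tz": 0,"yaw": 0},
    {"hand": 1,"tx": 0,"ty": 0,"tz": -0.01,"yaw": 0},
    {"hand": 1,"tx": 0,"ty": 0,"tz": -0.02,"yaw": 0},
  ],
)

```text
clock: 5.88
position: [0.4829, -0.2434, 0.1385]
tool_rot: [-3.12, 0.004, -2.884]
force: [0.8, -0.3, -0.8]
grip_width: 0.0129
```

send_rows(
  increments=[
    {"hand": 1,"tx": 0,"ty": 0,"tz": -0.02,"yaw": 0},
    {"hand": 1,"tx": 0,"ty": 0,"tz": -0.03,"yaw": 0},
    {"hand": 1,"tx": 0,"ty": 0,"tz": -0.03,"yaw": 0},
    {"hand": 1,"tx": 0,"ty": 0,"tz": -0.01,"yaw": 0},
    {"hand": 1,"tx": 0,"ty": 0,"tz": 0,"yaw": 0},
  ],
)

```text
clock: 6.5
position: [0.4822, -0.2418, 0.2343]
tool_rot: [-3.117, 0.007, -2.884]
force: [1.0, -0.1, 0.2]
grip_width: 0.0124
```

```bash
python3 -c "
from h import *
delta((.465,.2795,.22),(.465,.2795,.118))
snap('wrist','w4');snap('scene','s4')"
```

```text
t 6.5 pos [ 0.4822 -0.2418  0.2343] rot [-3.1172  0.0072 -2.884 ] w 0.0124 F [ 0.99 -0.13  0.15]
-> [0.465  0.2795 0.22  ] tool d [-0.1161  0.5087  0.0028]
-> [0.465  0.2795 0.118 ] tool d [0.0007 0.0025 0.102 ]
```

View pics/w4.png

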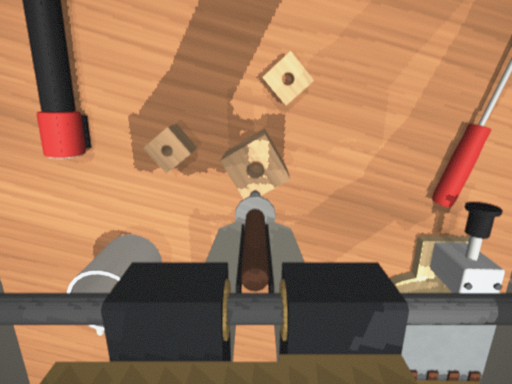

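View pics/s4.png

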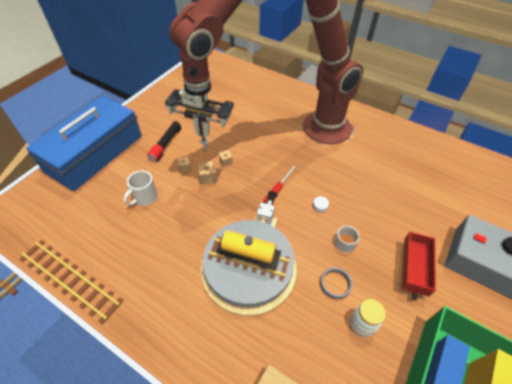

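```bash
cat >> h.py <<'E'
def tipd(*targets,L=.0985):
    s=bot.sense();R=Ro.from_euler('xyz',s['tool_rot']).as_matrix();p=s['position']+R[:,2]*L
    print('t',round(s['clock'],2),'TIP',p.round(4),'pos',s['position'].round(4),'rot',s['tool_rot'].round(4),'w',round(s['grip_width'],4),'F',s['force'].round(2))
    for T in targets:
        T=np.array(T);print('->',T,'tool d',(R.T@(T-p)).round(4));p=T
E
python3 -c "
from h import *
tipd((.465,.2795,.13),(.465,.2795,.02))"
```

```text
t 6.6 TIP [ 0.4828 -0.2436  0.1347] pos [ 0.4817 -0.2416  0.2331] rot [-3.1188  0.0052 -2.884 ] w 0.0126 F [ 1.29 -0.75 -0.54]
-> [0.465  0.2795 0.13  ] tool d [-0.1161  0.5103 -0.0064]
-> [0.465  0.2795 0.02  ] tool d [0.0006 0.0025 0.11  ]
```

send_rows(
  increments=[
    {"hand": 1,"tx": -0.013,"ty": 0.05,"tz": 0,"yaw": 0},
    {"hand": 1,"tx": -0.013,"ty": 0.057,"tz": 0,"yaw": 0},
    {"hand": 1,"tx": -0.013,"ty": 0.057,"tz": 0,"yaw": 0},
    {"hand": 1,"tx": -0.013,"ty": 0.057,"tz": 0,"yaw": 0},
    {"hand": 1,"tx": -0.013,"ty": 0.057,"tz": 0,"yaw": 0},
  ],
)

```text
clock: 7.22
position: [0.4726, 0.0453, 0.2204]
tool_rot: [-3.119, -0.005, -2.898]
force: [0.6, 0.4, -0.8]
grip_width: 0.0127
```

```bash
python3 -c "
from h import *
tipd((.465,.2795,.13),(.465,.2795,.02))"
```

```text
t 7.22 TIP [0.4727 0.043  0.1219] pos [0.4726 0.0453 0.2204] rot [-3.1193 -0.0049 -2.8982] w 0.0127 F [ 0.59  0.42 -0.78]
-> [0.465  0.2795 0.13  ] tool d [-0.0495  0.2311 -0.0135]
-> [0.465  0.2795 0.02  ] tool d [-0.0005  0.0025  0.11  ]
```

send_rows(
  increments=[
    {"hand": 1,"tx": -0.012,"ty": 0.056,"tz": -0.004,"yaw": -0.8},
    {"hand": 1,"tx": -0.012,"ty": 0.056,"tz": -0.004,"yaw": 0},
    {"hand": 1,"tx": -0.012,"ty": 0.056,"tz": -0.004,"yaw": 0},
    {"hand": 1,"tx": -0.012,"ty": 0.045,"tz": 0,"yaw": 0},
    {"hand": 1,"tx": 0,"ty": 0,"tz": 0,"yaw": 0},
  ],
)

```text
clock: 7.85
position: [0.4599, 0.2756, 0.2205]
tool_rot: [-3.12, -0.017, -2.874]
force: [-0.0, -0.7, -1.0]
grip_width: 0.0128
```

```bash
python3 -c "
from h import *
tipd((.465,.2795,.06),(.465,.2795,.02))"
```

```text
t 7.85 TIP [0.4588 0.2731 0.1221] pos [0.4599 0.2756 0.2205] rot [-3.1204 -0.0172 -2.8739] w 0.0128 F [-0.02 -0.69 -1.  ]
-> [0.465  0.2795 0.06  ] tool d [-0.0087  0.0059  0.0618]
-> [0.465  0.2795 0.02  ] tool d [-0.0007  0.0008  0.04  ]
```

send_rows(
  increments=[
    {"hand": 1,"tx": -0.008,"ty": 0.005,"tz": 0.015,"yaw": 0},
    {"hand": 1,"tx": 0,"ty": 0,"tz": 0.03,"yaw": 0},
    {"hand": 1,"tx": 0,"ty": 0,"tz": 0.01,"yaw": 0},
    {"hand": 1,"tx": 0,"ty": 0,"tz": 0,"yaw": 0},
    {"hand": 1,"tx": 0,"ty": 0,"tz": 0,"yaw": 0},
  ],
)

```text
clock: 8.48
position: [0.4675, 0.2755, 0.1599]
tool_rot: [-3.116, -0.022, -2.882]
force: [0.3, 0.2, -0.2]
grip_width: 0.0124
```

```bash
python3 -c "
from h import *
tipd((.465,.2795,.06),(.465,.2795,.02));snap('wrist','w5')"
```

```text
t 8.47 TIP [0.466  0.2724 0.0614] pos [0.4675 0.2755 0.1599] rot [-3.1155 -0.0219 -2.882 ] w 0.0124 F [ 0.32  0.19 -0.23]
-> [0.465  0.2795 0.06  ] tool d [-0.0008  0.0071  0.0012]
-> [0.465  0.2795 0.02  ] tool d [-0.0009  0.001   0.04  ]
```

View pics/w5.png

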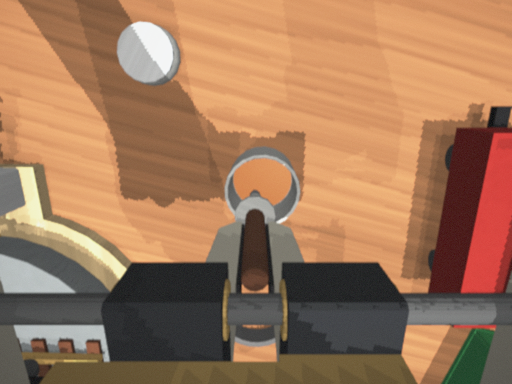

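The tip, at pixel (255,192), is inside the pot's rim, which is centred at (263,187). I'll shift it a little and dip.

send_rows(
  increments=[
    {"hand": 1,"tx": 0,"ty": 0.007,"tz": 0,"yaw": 0},
    {"hand": 1,"tx": 0,"ty": 0,"tz": 0.015,"yaw": 0},
    {"hand": 1,"tx": 0,"ty": 0,"tz": 0.018,"yaw": 0},
    {"hand": 1,"tx": 0,"ty": 0,"tz": 0.005,"yaw": 0},
    {"hand": 1,"tx": 0,"ty": 0,"tz": 0,"yaw": 0},
  ],
)

```text
clock: 9.15
position: [0.4656, 0.2827, 0.1212]
tool_rot: [-3.117, -0.018, -2.881]
force: [0.4, -1.1, -1.6]
grip_width: 0.0122
```

```bash
python3 -c "
from h import *
tipd((.465,.2795,.02),(.465,.2795,.13));snap('scene','s6')
c=load('s6')
cv2.imwrite('pics/s6c.png',cv2.resize(c['img'][150:280,280:410,::-1],None,fx=4,fy=4,interpolation=3))"
```

```text
t 9.15 TIP [0.4645 0.2799 0.0227] pos [0.4656 0.2827 0.1212] rot [-3.117  -0.0181 -2.8808] w 0.0122 F [ 0.42 -1.07 -1.6 ]
-> [0.465  0.2795 0.02  ] tool d [-0.0004 -0.0005  0.0028]
-> [0.465  0.2795 0.13  ] tool d [ 0.002  -0.0027 -0.1099]
```

View pics/s6c.png

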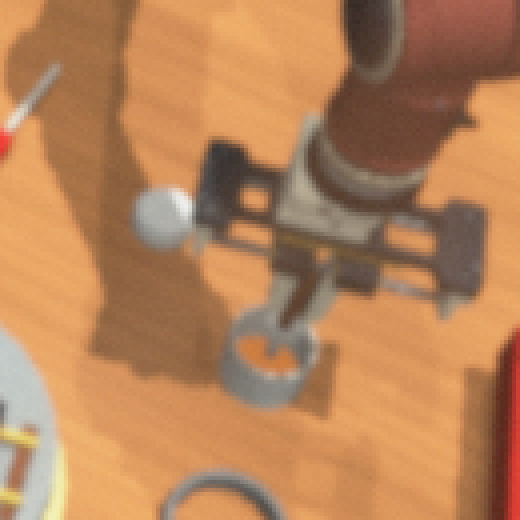

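send_rows(
  increments=[
    {"hand": 1,"tx": 0,"ty": 0,"tz": 0.002,"yaw": 0},
    {"hand": 1,"tx": 0,"ty": 0,"tz": 0,"yaw": 0},
    {"hand": 1,"tx": 0,"ty": 0,"tz": -0.02,"yaw": 0},
    {"hand": 1,"tx": 0,"ty": 0,"tz": -0.04,"yaw": 0},
    {"hand": 1,"tx": 0,"ty": 0,"tz": -0.04,"yaw": 0},
  ],
)

```text
clock: 9.82
position: [0.4657, 0.2846, 0.2202]
tool_rot: [-3.115, -0.023, -2.881]
force: [-0.4, 0.1, -0.5]
grip_width: 0.0123
```

```bash
python3 -c "
from h import *
tipd((.5018,.0212,.125),(.5018,.0212,.061))"
```

```text
t 9.82 TIP [0.4642 0.2815 0.1217] pos [0.4657 0.2846 0.2202] rot [-3.1153 -0.0226 -2.8812] w 0.0123 F [-0.43  0.15 -0.49]
-> [0.5018 0.0212 0.125 ] tool d [ 0.0308 -0.2612  0.0043]
-> [0.5018 0.0212 0.061 ] tool d [-0.0014  0.0017  0.064 ]
```

send_rows(
  increments=[
    {"hand": 1,"tx": 0.007,"ty": -0.05,"tz": -0.005,"yaw": 0},
    {"hand": 1,"tx": 0.007,"ty": -0.056,"tz": 0,"yaw": 0},
    {"hand": 1,"tx": 0.007,"ty": -0.056,"tz": 0,"yaw": 0},
    {"hand": 1,"tx": 0.007,"ty": -0.056,"tz": 0,"yaw": 0},
    {"hand": 1,"tx": 0.003,"ty": -0.03,"tz": 0,"yaw": 0},
  ],
)

```text
clock: 10.45
position: [0.5041, 0.0357, 0.2377]
tool_rot: [-3.119, -0.007, -2.873]
force: [0.6, 0.5, -0.1]
grip_width: 0.0124
```

```bash
python3 -c "
from h import *
tipd((.5018,.0212,.095),(.5018,.0212,.061));snap('wrist','w7')"
```

```text
t 10.45 TIP [0.504  0.0334 0.1392] pos [0.5041 0.0357 0.2377] rot [-3.1193 -0.0071 -2.8726] w 0.0124 F [ 0.6   0.49 -0.08]
-> [0.5018 0.0212 0.095 ] tool d [ 0.0051 -0.0102  0.0445]
-> [0.5018 0.0212 0.061 ] tool d [-0.0002  0.0008  0.034 ]
```

View pics/w7.png

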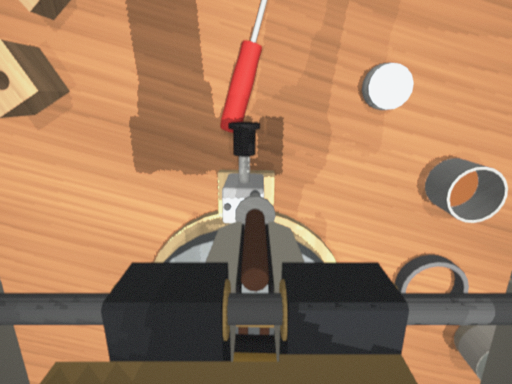

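```bash
python3 - <<'E'
from h import *
c=load('w7');P=wcloud(c);X,Y,Z=P[...,0],P[...,1],P[...,2];hsv=cv2.cvtColor(c['img'],cv2.COLOR_RGB2HSV)
print('table',np.median(Z[100:140,290:340]))
for v in range(120,206,4):
    row=[(u) for u in range(225,268) if Z[v,u]>.035]
    if row:
        m=np.array(row);print(v,m.min(),m.max(),P[v,m].mean(0).round(4),Z[v,m].max().round(4))
d=np.array([np.cos(.258),np.sin(.258)]);n=np.array([-d[1],d[0]])
m=(Z>.035)&(Z<.075);m[:,:225]=0;m[:,268:]=0;m[:118]=0;m[182:]=0
s=(P[m][:,:2]-[.5018,.0212])@d;t=(P[m][:,:2]-[.5018,.0212])@n
for a in np.arange(-.055,.025,.005):
    k=(s>=a)&(s<a+.005)
    if k.sum()>2: print(round(a+.0025,4),k.sum(),'lat',t[k].min().round(4),t[k].max().round(4),'zmax',P[m][k,2].max().round(4))
E
```

```text
table -0.0005074304114846273
124 228 259 [0.4577 0.0082 0.0773] 0.3789
128 229 259 [0.4624 0.0094 0.0682] 0.0721
132 233 264 [0.4651 0.0106 0.0769] 0.3789
136 233 255 [0.4708 0.0113 0.0635] 0.0671
140 233 255 [0.4748 0.0124 0.0634] 0.0663
144 233 255 [0.4788 0.0134 0.0634] 0.0676
148 233 255 [0.4828 0.0145 0.0635] 0.067
152 233 254 [0.4869 0.015  0.0639] 0.0678
156 239 249 [0.4914 0.0166 0.0615] 0.0669
160 239 249 [0.496  0.0177 0.0594] 0.0616
164 239 249 [0.5002 0.0188 0.0594] 0.0615
168 239 249 [0.5046 0.02   0.059 ] 0.0609
172 239 250 [0.5019 0.0208 0.0859] 0.3789
176 230 249 [0.5147 0.0199 0.0556] 0.0612
180 226 263 [0.5191 0.024  0.053 ] 0.0607
184 225 263 [0.5198 0.0244 0.0662] 0.0683
188 225 263 [0.5203 0.0252 0.0782] 0.0799
192 225 263 [0.5184 0.0251 0.0975] 0.1524
196 225 263 [0.5116 0.0237 0.1305] 0.3789
200 225 267 [0.5085 0.0258 0.1477] 0.189
204 225 267 [0.5089 0.0265 0.1556] 0.1891
-0.0475 101 lat -0.0183 0.0136 zmax 0.0717
-0.0425 157 lat -0.0185 0.0136 zmax 0.0727
-0.0375 93 lat -0.0135 0.0096 zmax 0.0673
-0.0325 114 lat -0.0136 0.0095 zmax 0.0674
-0.0275 114 lat -0.0137 0.0096 zmax 0.0672
-0.0225 108 lat -0.0137 0.0096 zmax 0.0676
-0.0175 109 lat -0.0138 0.0097 zmax 0.0678
-0.0125 66 lat -0.0139 0.0087 zmax 0.068
-0.0075 51 lat -0.0074 0.0034 zmax 0.0617
-0.0025 49 lat -0.0073 0.0034 zmax 0.0615
0.0025 49 lat -0.0075 0.0034 zmax 0.0616
0.0075 49 lat -0.0074 0.0034 zmax 0.0622
0.0125 49 lat -0.0075 0.0034 zmax 0.0613
0.0175 157 lat -0.0235 0.0189 zmax 0.0607
```

```bash
python3 - <<'E'
from h import *
c=load('w7');P=wcloud(c)
v,u=np.mgrid[185:215:5,245:267:4]
for a,b in zip(v.ravel(),u.ravel()):
    if .12<P[a,b,2]<.2: print(a,b,P[a,b].round(4),c['img'][a,b])
tipd((.5040,.0198,.08),(.504,.0198,.061))
E
```

```text
190 253 [0.4989 0.0309 0.146 ] [117 118 118]
190 257 [0.4984 0.0341 0.1448] [131 133 130]
195 253 [0.4983 0.0311 0.1603] [104 104 103]
195 257 [0.4895 0.0322 0.1851] [106 105 102]
200 245 [0.494  0.0253 0.1882] [139 140 135]
200 249 [0.4932 0.0278 0.1883] [144 144 140]
200 253 [0.4925 0.0304 0.1882] [139 138 134]
200 257 [0.4918 0.0329 0.188 ] [139 139 136]
200 261 [0.4912 0.0355 0.1878] [141 139 135]
200 265 [0.4906 0.0381 0.1876] [132 132 131]
205 245 [0.4976 0.0262 0.1876] [141 142 139]
205 249 [0.4969 0.0288 0.1875] [146 147 144]
205 253 [0.496  0.0313 0.1878] [146 147 142]
205 257 [0.4952 0.0339 0.188 ] [141 143 138]
205 261 [0.4946 0.0364 0.1877] [138 139 135]
205 265 [0.4936 0.0389 0.1885] [141 141 137]
210 245 [0.5013 0.0271 0.1868] [141 140 136]
210 249 [0.4989 0.0295 0.1913] [108 104  99]
210 253 [0.4972 0.0318 0.1939] [64 48 38]
210 257 [0.4966 0.0343 0.1936] [66 52 42]
210 261 [0.4981 0.0374 0.1875] [128 125 121]
210 265 [0.4974 0.04   0.1876] [143 143 138]
t 10.5 TIP [0.5047 0.0285 0.1393] pos [0.5048 0.0312 0.2378] rot [-3.1157 -0.0074 -2.8782] w 0.0126 F [ 0.61 -3.44 -0.49]
-> [0.504  0.0198 0.08  ] tool d [ 0.0026 -0.0067  0.0595]
-> [0.504  0.0198 0.061 ] tool d [-0.0001  0.0005  0.019 ]
```

send_rows(
  increments=[
    {"hand": 1,"tx": 0.002,"ty": -0.007,"tz": 0.01,"yaw": 0.3},
    {"hand": 1,"tx": 0,"ty": 0,"tz": 0.025,"yaw": 0},
    {"hand": 1,"tx": 0,"ty": 0,"tz": 0.015,"yaw": 0},
    {"hand": 1,"tx": 0,"ty": 0,"tz": 0,"yaw": 0},
    {"hand": 1,"tx": 0,"ty": 0,"tz": 0,"yaw": 0},
  ],
)

```text
clock: 11.12
position: [0.5041, 0.0252, 0.186]
tool_rot: [-3.118, -0.006, -2.88]
force: [-0.1, -1.1, 0.3]
grip_width: 0.0124
```

```bash
python3 -c "
from h import *
tipd((.504,.0198,.07),(.504,.0198,.061));snap('wrist','w8')
c=load('w8');cv2.imwrite('pics/w8c.png',cv2.resize(c['img'][100:300,160:350,::-1],None,fx=3,fy=3,interpolation=3))"
```

```text
t 11.12 TIP [0.5041 0.0228 0.0875] pos [0.5041 0.0252 0.186 ] rot [-3.1176 -0.0062 -2.8801] w 0.0124 F [-0.07 -1.08  0.32]
-> [0.504  0.0198 0.07  ] tool d [ 0.0008 -0.0024  0.0176]
-> [0.504  0.0198 0.061 ] tool d [-0.0001  0.0002  0.009 ]
```

View pics/w8c.png

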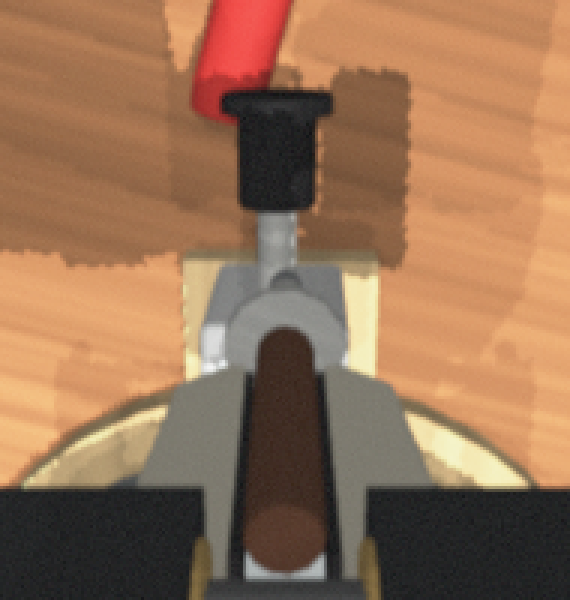

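send_rows(
  increments=[
    {"hand": 1,"tx": 0.001,"ty": -0.003,"tz": 0.01,"yaw": 0},
    {"hand": 1,"tx": 0,"ty": 0,"tz": 0.007,"yaw": 0},
    {"hand": 1,"tx": 0,"ty": 0,"tz": 0.002,"yaw": 0},
    {"hand": 1,"tx": 0,"ty": 0,"tz": 0,"yaw": 0},
    {"hand": 1,"tx": 0,"ty": 0,"tz": 0,"yaw": 0},
  ],
)

```text
clock: 11.8
position: [0.5045, 0.0217, 0.1667]
tool_rot: [-3.117, -0.004, -2.88]
force: [-0.1, 0.2, -1.1]
grip_width: 0.0125
```

```bash
python3 -c "
from h import *
tipd((.504,.0198,.061))"
```

```text
t 11.8 TIP [0.5047 0.0193 0.0682] pos [0.5045 0.0217 0.1667] rot [-3.1173 -0.0042 -2.8796] w 0.0125 F [-0.05  0.21 -1.14]
-> [0.504  0.0198 0.061 ] tool d [0.0005 0.0009 0.0072]
```

send_rows(
  increments=[
    {"hand": 1,"tx": 0,"ty": 0.0005,"tz": 0.003,"yaw": 0},
    {"hand": 1,"tx": 0,"ty": 0,"tz": 0.003,"yaw": 0},
    {"hand": 1,"tx": 0,"ty": 0,"tz": 0.003,"yaw": 0},
    {"hand": 1,"tx": 0,"ty": 0,"tz": 0.002,"yaw": 0},
    {"hand": 1,"tx": 0,"ty": 0,"tz": 0.002,"yaw": 0},
  ],
)

```text
clock: 12.42
position: [0.5054, 0.0222, 0.1586]
tool_rot: [-3.116, -0.001, -2.88]
force: [-4.0, -0.3, 16.6]
grip_width: 0.0119
```

```bash
python3 -c "
from h import *
tipd((.504,.0198,.061))"
```

```text
t 12.43 TIP [0.5059 0.0197 0.0602] pos [0.5054 0.0222 0.1586] rot [-3.1164e+00 -1.4000e-03 -2.8799e+00] w 0.0119 F [-3.99 -0.31 16.59]
-> [0.504  0.0198 0.061 ] tool d [ 0.0018  0.0005 -0.0008]
```

```bash
python3 -c "
from h import *
c=snap('wrist','w9');cv2.imwrite('pics/w9c.png',cv2.resize(c['img'][100:300,160:350,::-1],None,fx=3,fy=3,interpolation=3));tipd()"
```

```text
t 12.47 TIP [0.5058 0.0198 0.0602] pos [0.5053 0.0222 0.1587] rot [-3.1163e+00 -1.4000e-03 -2.8798e+00] w 0.0121 F [-3.88 -1.94 15.61]
```

View pics/w9c.png

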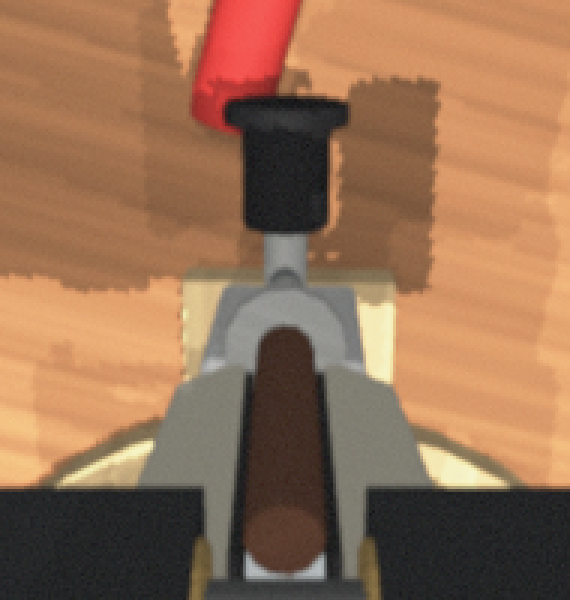

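The tip sits on the shaft's centreline at crop pixel (285,275), with about 16 N of upward force. Now I lift away and go back to the stand.

send_rows(
  increments=[
    {"hand": 1,"tx": 0,"ty": 0,"tz": -0.005,"yaw": 0},
    {"hand": 1,"tx": 0,"ty": 0,"tz": -0.02,"yaw": 0},
    {"hand": 1,"tx": 0,"ty": 0,"tz": -0.04,"yaw": 0},
    {"hand": 1,"tx": 0,"ty": 0,"tz": -0.015,"yaw": 0},
    {"hand": 1,"tx": 0,"ty": 0,"tz": 0,"yaw": 0},
  ],
)

```text
clock: 13.1
position: [0.5048, 0.0242, 0.2406]
tool_rot: [-3.116, -0.002, -2.88]
force: [-0.6, 0.0, 0.1]
grip_width: 0.0126
```

```bash
python3 -c "
from h import *
tipd((.483,-.2445,.12),(.483,-.2445,.07));snap('wrist','w10')"
```

```text
t 13.1 TIP [0.5052 0.0218 0.1421] pos [0.5048 0.0242 0.2406] rot [-3.1164e+00 -1.8000e-03 -2.8797e+00] w 0.0126 F [-0.62  0.02  0.14]
-> [ 0.483  -0.2445  0.12  ] tool d [ 0.0904 -0.2508  0.0286]
-> [ 0.483  -0.2445  0.07  ] tool d [-0.0001  0.0013  0.05  ]
```

View pics/w10.png

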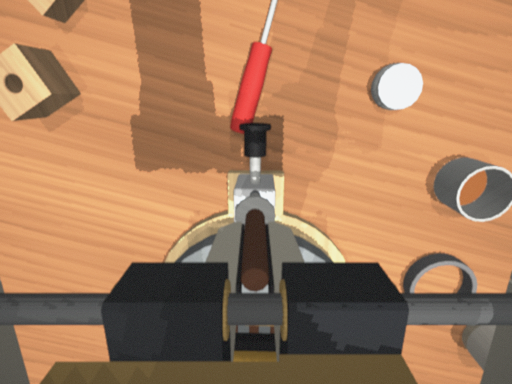

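send_rows(
  increments=[
    {"hand": 1,"tx": 0.018,"ty": -0.052,"tz": 0,"yaw": 0},
    {"hand": 1,"tx": 0.018,"ty": -0.052,"tz": 0,"yaw": 0},
    {"hand": 1,"tx": 0.018,"ty": -0.052,"tz": 0,"yaw": 0},
    {"hand": 1,"tx": 0.018,"ty": -0.052,"tz": 0,"yaw": 0},
    {"hand": 1,"tx": 0.014,"ty": -0.04,"tz": 0,"yaw": 0},
  ],
)

```text
clock: 13.78
position: [0.4856, -0.239, 0.2396]
tool_rot: [-3.124, -0.01, -2.867]
force: [0.6, 0.1, -0.0]
grip_width: 0.0124
```

```bash
python3 -c "
from h import *
tipd((.483,-.2445,.1),(.483,-.2445,.065))"
```

```text
t 13.78 TIP [ 0.4851 -0.2409  0.1411] pos [ 0.4856 -0.239   0.2396] rot [-3.1239 -0.0098 -2.8668] w 0.0124 F [ 0.56  0.12 -0.03]
-> [ 0.483  -0.2445  0.1   ] tool d [ 0.0026 -0.0021  0.0412]
-> [ 0.483  -0.2445  0.065 ] tool d [-0.0003  0.0006  0.035 ]
```

send_rows(
  increments=[
    {"hand": 1,"tx": 0.002,"ty": -0.003,"tz": 0.01,"yaw": 0.8},
    {"hand": 1,"tx": 0,"ty": 0,"tz": 0.025,"yaw": 0},
    {"hand": 1,"tx": 0,"ty": 0,"tz": 0.02,"yaw": 0},
    {"hand": 1,"tx": 0,"ty": 0,"tz": 0.005,"yaw": 0},
    {"hand": 1,"tx": 0,"ty": 0,"tz": 0,"yaw": 0},
  ],
)

```text
clock: 14.4
position: [0.4811, -0.2427, 0.1722]
tool_rot: [-3.131, -0.017, -2.886]
force: [-0.5, 0.3, 0.5]
grip_width: 0.0125
```

```bash
python3 -c "
from h import *
tipd((.483,-.2445,.065));snap('wrist','w11')
c=load('w11');cv2.imwrite('pics/w11c.png',cv2.resize(c['img'][100:300,160:350,::-1],None,fx=3,fy=3,interpolation=3))
P=wcloud(c)
m=(P[...,2]>.05)&(P[...,2]<.058)&(np.hypot(P[...,0]-.483,P[...,1]+.244)<.05);print(cv2.minAreaRect(np.float32(P[m][:,:2]*1000)))"
```

```text
t 14.4 TIP [ 0.4798 -0.2442  0.0738] pos [ 0.4811 -0.2427  0.1722] rot [-3.1307 -0.0165 -2.8858] w 0.0125 F [-0.51  0.33  0.45]
-> [ 0.483  -0.2445  0.065 ] tool d [-0.0032 -0.001   0.0087]
((483.9113464355469, -245.40325927734375), (56.56783676147461, 56.3885383605957), 45.10051345825195)
```

View pics/w11c.png

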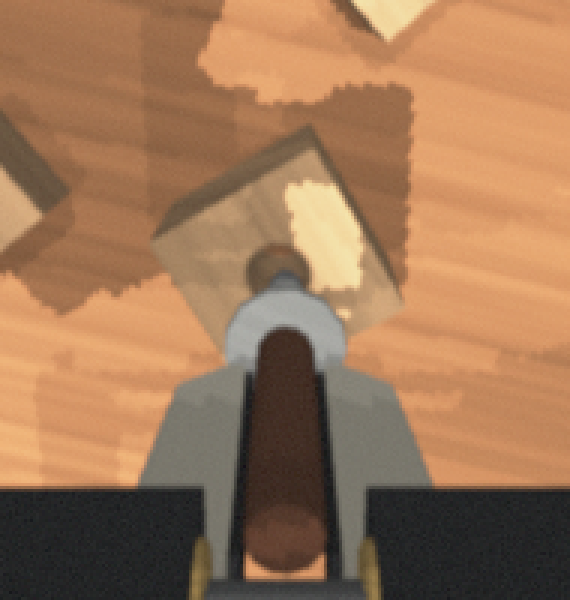

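send_rows(
  increments=[
    {"hand": 1,"tx": -0.003,"ty": -0.0015,"tz": 0,"yaw": 0},
    {"hand": 1,"tx": 0,"ty": 0,"tz": 0.004,"yaw": 0},
    {"hand": 1,"tx": 0,"ty": 0,"tz": 0.003,"yaw": 0},
    {"hand": 1,"tx": 0,"ty": 0,"tz": 0,"yaw": 0},
    {"hand": 1,"tx": 0,"ty": 0,"tz": 0,"yaw": 0},
  ],
)

```text
clock: 15.08
position: [0.486, -0.2435, 0.1669]
tool_rot: [-3.128, -0.013, -2.885]
force: [0.1, -1.0, 0.4]
grip_width: 0.0127
```

```bash
python3 -c "
from h import *
tipd((.483,-.2445,.065));snap('wrist','w12')
c=load('w12');cv2.imwrite('pics/w12c.png',cv2.resize(c['img'][100:300,160:350,::-1],None,fx=3,fy=3,interpolation=3))"
```

```text
t 15.07 TIP [ 0.4851 -0.2451  0.0684] pos [ 0.486  -0.2435  0.1669] rot [-3.1281 -0.0127 -2.8851] w 0.0127 F [ 0.08 -1.02  0.44]
-> [ 0.483  -0.2445  0.065 ] tool d [0.0019 0.0012 0.0034]
```

View pics/w12c.png

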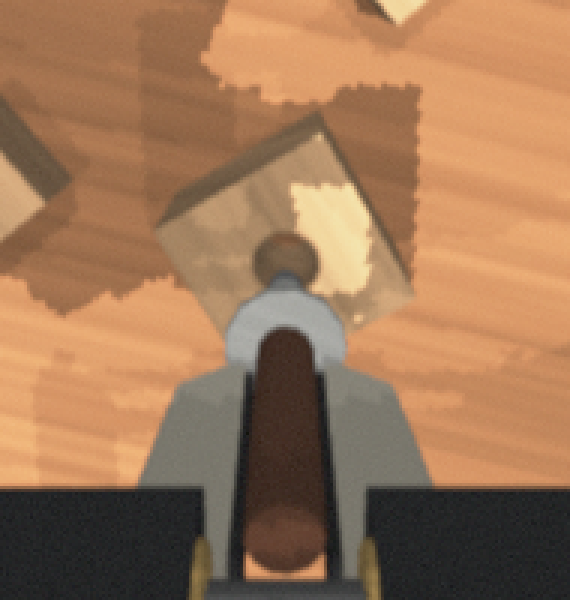

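send_rows(
  increments=[
    {"hand": 1,"tx": 0.0015,"ty": 0,"tz": 0.002,"yaw": 0},
    {"hand": 1,"tx": 0,"ty": 0,"tz": 0.006,"yaw": 0},
    {"hand": 1,"tx": 0,"ty": 0,"tz": 0.006,"yaw": 0},
    {"hand": 1,"tx": 0,"ty": 0,"tz": 0.003,"yaw": 0},
    {"hand": 1,"tx": 0,"ty": 0,"tz": 0,"yaw": 0},
  ],
)

```text
clock: 15.75
position: [0.4839, -0.2442, 0.1484]
tool_rot: [-3.129, -0.013, -2.885]
force: [-0.5, 0.0, -1.1]
grip_width: 0.0128
```

```bash
python3 -c "
from h import *
tipd((.483,-.2445,.01));snap('wrist','w13')
c=load('w13');cv2.imwrite('pics/w13c.png',cv2.resize(c['img'][100:300,160:350,::-1],None,fx=3,fy=3,interpolation=3))"
```

```text
t 15.75 TIP [ 0.483  -0.2458  0.0499] pos [ 0.4839 -0.2442  0.1484] rot [-3.1286 -0.0135 -2.8853] w 0.0128 F [-0.51  0.04 -1.08]
-> [ 0.483  -0.2445  0.01  ] tool d [-0.0009  0.0018  0.0399]
```

View pics/w13c.png

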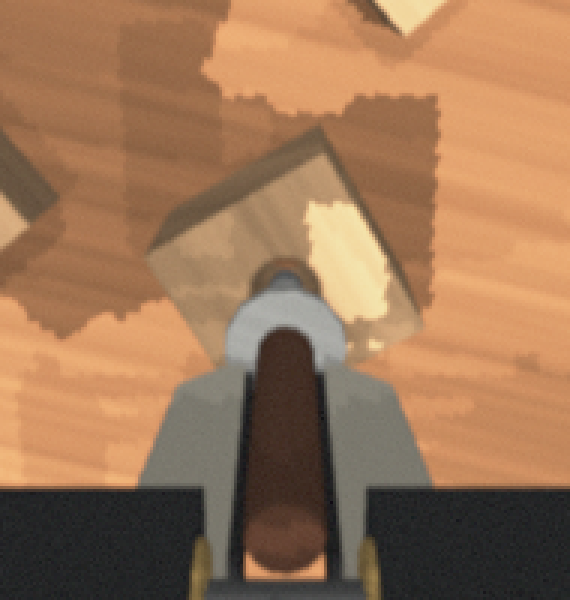

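The tip is entering the hole, centred at crop pixel (286,270), with no side force. I continue down.

send_rows(
  increments=[
    {"hand": 1,"tx": 0,"ty": 0.001,"tz": 0.007,"yaw": 0},
    {"hand": 1,"tx": 0,"ty": 0,"tz": 0.008,"yaw": 0},
    {"hand": 1,"tx": 0,"ty": 0,"tz": 0.008,"yaw": 0},
    {"hand": 1,"tx": 0,"ty": 0,"tz": 0.004,"yaw": 0},
    {"hand": 1,"tx": 0,"ty": 0,"tz": 0,"yaw": 0},
  ],
)

```text
clock: 16.42
position: [0.4835, -0.2436, 0.1194]
tool_rot: [-3.129, -0.013, -2.885]
force: [-1.0, 0.7, -0.3]
grip_width: 0.0124
```

```bash
python3 -c "
from h import *
tipd((.483,-.2445,.01))"
```

```text
t 16.43 TIP [ 0.4825 -0.2452  0.0209] pos [ 0.4835 -0.2436  0.1194] rot [-3.1286 -0.0135 -2.8852] w 0.0124 F [-1.01  0.68 -0.33]
-> [ 0.483  -0.2445  0.01  ] tool d [-0.0008  0.0007  0.0109]
```

send_rows(
  increments=[
    {"hand": 1,"tx": 0,"ty": 0,"tz": 0.004,"yaw": 0},
    {"hand": 1,"tx": 0,"ty": 0,"tz": 0.004,"yaw": 0},
    {"hand": 1,"tx": 0,"ty": 0,"tz": 0.002,"yaw": 0},
    {"hand": 1,"tx": 0,"ty": 0,"tz": 0.002,"yaw": 0},
    {"hand": 1,"tx": 0,"ty": 0,"tz": 0.001,"yaw": 0},
  ],
)

```text
clock: 17.05
position: [0.4839, -0.2441, 0.1086]
tool_rot: [-3.128, -0.012, -2.886]
force: [-1.6, 1.3, 7.2]
grip_width: 0.0123
```

```bash
python3 -c "
from h import *
tipd((.483,-.2445,.01))"
```

```text
t 17.05 TIP [ 0.4831 -0.2457  0.0101] pos [ 0.4839 -0.2441  0.1086] rot [-3.1275 -0.0123 -2.8855] w 0.0123 F [-1.55  1.28  7.22]
-> [ 0.483  -0.2445  0.01  ] tool d [-0.0003  0.0012  0.0001]
```

send_rows(
  increments=[
    {"hand": 0,"tx": 0,"ty": 0,"tz": 0,"yaw": 0},
    {"hand": 0,"tx": 0,"ty": 0,"tz": 0,"yaw": 0},
    {"hand": 0,"tx": 0,"ty": 0,"tz": 0,"yaw": 0},
    {"hand": 0,"tx": 0,"ty": 0,"tz": 0,"yaw": 0},
    {"hand": 0,"tx": 0,"ty": 0,"tz": 0,"yaw": 0},
  ],
)

```text
clock: 17.68
position: [0.4842, -0.2442, 0.1085]
tool_rot: [-3.127, -0.012, -2.886]
force: [-0.8, -0.2, 0.1]
grip_width: 0.0577
```

```bash
python3 -c "
from h import *
delta();snap('wrist','w14')"
```

```text
t 17.68 pos [ 0.4842 -0.2442  0.1085] rot [-3.127  -0.0116 -2.8855] w 0.0577 F [-0.81 -0.16  0.15]
```

View pics/w14.png

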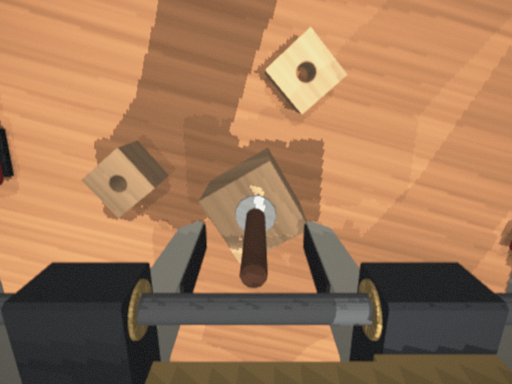

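The collar, at pixel (256,212), is flat on the stand and the brush is upright and free. I raise and go to the knob.

send_rows(
  increments=[
    {"hand": 0,"tx": 0,"ty": 0,"tz": 0,"yaw": 0},
    {"hand": 0,"tx": 0,"ty": 0,"tz": -0.02,"yaw": 0},
    {"hand": 0,"tx": 0,"ty": 0,"tz": -0.04,"yaw": 0},
    {"hand": 0,"tx": 0,"ty": 0,"tz": -0.05,"yaw": 0},
    {"hand": 0,"tx": 0,"ty": 0,"tz": -0.02,"yaw": 0},
  ],
)

```text
clock: 18.35
position: [0.484, -0.2414, 0.24]
tool_rot: [-3.131, -0.016, -2.885]
force: [0.2, 0.3, -0.4]
grip_width: 0.0931
```

```bash
python3 -c "
from h import *
snap('wrist','w15')
c=load('w15');P=wcloud(c);Z=P[...,2]
for lo,hi in [(.055,.066),(.08,.12),(.127,.14)]:
  m=(Z>lo)&(Z<hi)&(np.hypot(P[...,0]-.483,P[...,1]+.2445)<.03);print(lo,m.sum(),P[m].mean(0).round(4),Z[m].max())
delta((.476,.0124,.24),(.476,.0124,.063))"
```

```text
0.055 705 [ 0.4797 -0.2457  0.0569] 0.06566975792176216
0.08 125 [ 0.4772 -0.2459  0.1013] 0.11970255864925405
0.127 173 [ 0.4814 -0.2452  0.1312] 0.1332988613455232
t 18.4 pos [ 0.4848 -0.2418  0.2416] rot [-3.1289 -0.0139 -2.8855] w 0.0929 F [ 0.05 -1.29  1.48]
-> [0.476  0.0124 0.24  ] tool d [-0.0559  0.2481 -0.0023]
-> [0.476  0.0124 0.063 ] tool d [-0.0025  0.0022  0.177 ]
```

View pics/w15.png

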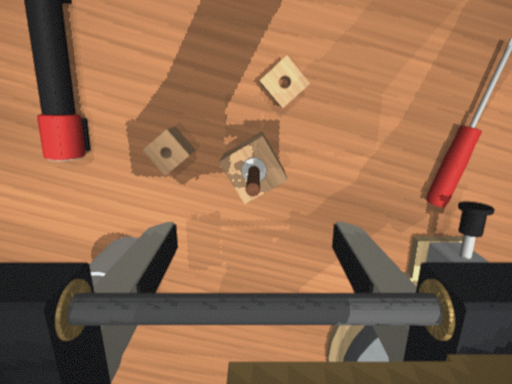

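send_rows(
  increments=[
    {"hand": 0,"tx": -0.011,"ty": 0.05,"tz": 0,"yaw": 0},
    {"hand": 0,"tx": -0.011,"ty": 0.05,"tz": 0,"yaw": 0},
    {"hand": 0,"tx": -0.011,"ty": 0.05,"tz": 0,"yaw": 0},
    {"hand": 0,"tx": -0.011,"ty": 0.05,"tz": 0,"yaw": 0},
    {"hand": 0,"tx": -0.011,"ty": 0.04,"tz": 0,"yaw": 0},
  ],
)

```text
clock: 19.02
position: [0.477, 0.0064, 0.2351]
tool_rot: [-3.126, -0.014, -2.896]
force: [0.7, 0.4, 0.7]
grip_width: 0.093
```

```bash
python3 -c "
from h import *
delta((.476,.0124,.18),(.476,.0124,.063))"
```

```text
t 19.02 pos [0.477  0.0064 0.2351] rot [-3.1262 -0.0144 -2.8959] w 0.093 F [0.75 0.41 0.67]
-> [0.476  0.0124 0.18  ] tool d [-0.0012  0.0069  0.055 ]
-> [0.476  0.0124 0.063 ] tool d [-0.0017  0.0018  0.117 ]
```

send_rows(
  increments=[
    {"hand": 0,"tx": -0.002,"ty": 0.007,"tz": 0.02,"yaw": -0.7},
    {"hand": 0,"tx": 0,"ty": 0,"tz": 0.04,"yaw": 0},
    {"hand": 0,"tx": 0,"ty": 0,"tz": 0.03,"yaw": 0},
    {"hand": 0,"tx": 0,"ty": 0,"tz": 0.01,"yaw": 0},
    {"hand": 0,"tx": 0,"ty": 0,"tz": 0,"yaw": 0},
  ],
)

```text
clock: 19.65
position: [0.4756, 0.0179, 0.1308]
tool_rot: [-3.129, -0.014, -2.873]
force: [-0.2, -0.1, -0.3]
grip_width: 0.0927
```

```bash
python3 -c "
from h import *
delta((.476,.0124,.1),(.476,.0124,.064));snap('wrist','w16')"
```

```text
t 19.65 pos [0.4756 0.0179 0.1308] rot [-3.129  -0.0145 -2.8726] w 0.0927 F [-0.19 -0.14 -0.25]
-> [0.476  0.0124 0.1   ] tool d [ 0.0006 -0.005   0.0309]
-> [0.476  0.0124 0.064 ] tool d [-0.0005  0.0005  0.036 ]
```

View pics/w16.png

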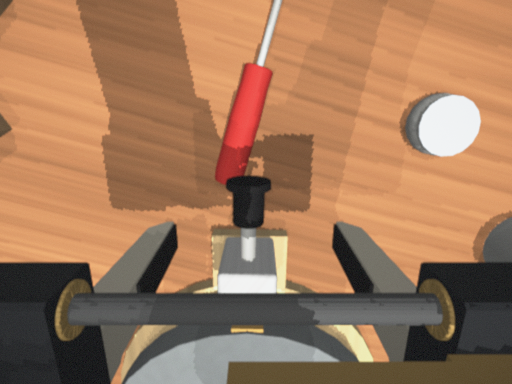

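send_rows(
  increments=[
    {"hand": 0,"tx": 0,"ty": -0.005,"tz": 0.01,"yaw": 0.5},
    {"hand": 0,"tx": 0,"ty": 0,"tz": 0.02,"yaw": 0},
    {"hand": 0,"tx": 0,"ty": 0,"tz": 0.015,"yaw": 0},
    {"hand": 0,"tx": 0,"ty": 0,"tz": 0.005,"yaw": 0},
    {"hand": 0,"tx": 0,"ty": 0,"tz": 0,"yaw": 0},
  ],
)

```text
clock: 20.32
position: [0.4807, 0.0102, 0.0827]
tool_rot: [-3.126, -0.004, -2.885]
force: [-0.7, -0.7, 0.0]
grip_width: 0.0929
```

```bash
python3 -c "
from h import *
delta((.476,.0124,.064));snap('wrist','w17')"
```

```text
t 20.32 pos [0.4807 0.0102 0.0827] rot [-3.1258 -0.0037 -2.8855] w 0.0929 F [-0.68 -0.68  0.02]
-> [0.476  0.0124 0.064 ] tool d [0.0039 0.0036 0.0187]
```

View pics/w17.png

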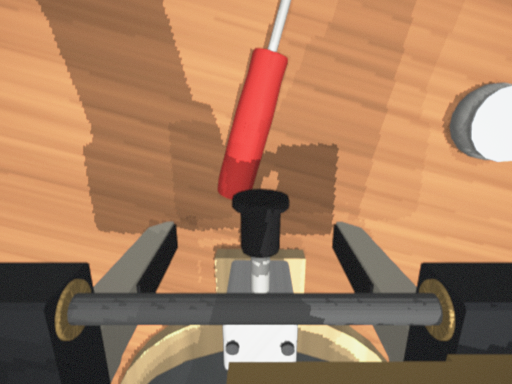

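send_rows(
  increments=[
    {"hand": 0,"tx": 0.006,"ty": 0.003,"tz": 0,"yaw": 0},
    {"hand": 0,"tx": 0,"ty": 0,"tz": 0.01,"yaw": 0},
    {"hand": 0,"tx": 0,"ty": 0,"tz": 0.006,"yaw": 0},
    {"hand": 0,"tx": 0,"ty": 0,"tz": 0,"yaw": 0},
    {"hand": 0,"tx": 0,"ty": 0,"tz": 0,"yaw": 0},
  ],
)

```text
clock: 21.0
position: [0.4745, 0.0116, 0.0668]
tool_rot: [-3.125, -0.001, -2.885]
force: [0.1, -0.1, 0.6]
grip_width: 0.0929
```

```bash
python3 -c "
from h import *
delta((.476,.0124,.064));snap('wrist','w18')"
```

```text
t 21.0 pos [0.4745 0.0116 0.0668] rot [-3.1253e+00 -1.0000e-03 -2.8853e+00] w 0.0929 F [ 0.08 -0.07  0.6 ]
-> [0.476  0.0124 0.064 ] tool d [-0.0016  0.0004  0.0028]
```

View pics/w18.png

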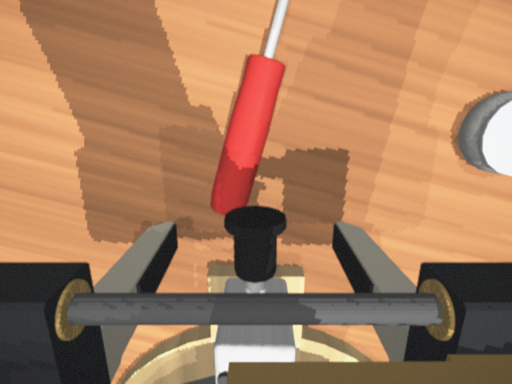

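send_rows(
  increments=[
    {"hand": 0,"tx": 0,"ty": 0,"tz": 0.003,"yaw": 0},
    {"hand": 1,"tx": 0,"ty": 0,"tz": 0,"yaw": 0},
    {"hand": 1,"tx": 0,"ty": 0,"tz": 0,"yaw": 0},
    {"hand": 1,"tx": 0,"ty": 0,"tz": 0,"yaw": 0},
    {"hand": 1,"tx": 0,"ty": 0,"tz": 0,"yaw": 0},
  ],
)

```text
clock: 21.68
position: [0.4749, 0.0115, 0.0639]
tool_rot: [-3.125, -0.0, -2.885]
force: [-0.8, 0.5, 1.2]
grip_width: 0.0576
```

send_rows(
  increments=[
    {"hand": 1,"tx": 0,"ty": 0,"tz": 0,"yaw": 0},
    {"hand": 1,"tx": 0,"ty": 0,"tz": 0,"yaw": 0},
    {"hand": 1,"tx": 0,"ty": 0,"tz": 0,"yaw": 0},
    {"hand": 1,"tx": 0,"ty": 0,"tz": 0,"yaw": 0},
    {"hand": 1,"tx": 0,"ty": 0,"tz": 0,"yaw": 0},
  ],
)

```text
clock: 22.3
position: [0.4748, 0.0118, 0.064]
tool_rot: [-3.125, 0.0, -2.885]
force: [0.2, -0.8, 0.3]
grip_width: 0.0233
```

```bash
python3 -c "
from h import *
delta((.476,.0124,.064));snap('wrist','w19')"
```

```text
t 22.3 pos [0.4748 0.0118 0.064 ] rot [-3.1255  0.     -2.8852] w 0.0233 F [ 0.15 -0.8   0.32]
-> [0.476  0.0124 0.064 ] tool d [-0.0013  0.0003 -0.    ]
```

View pics/w19.png

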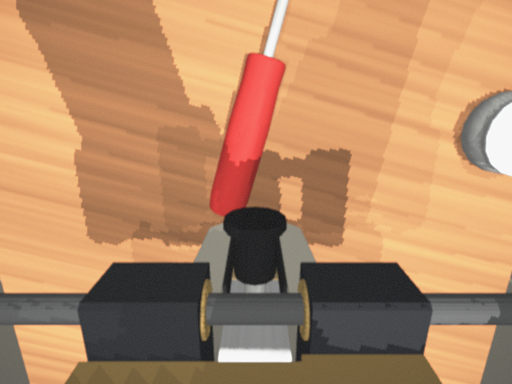

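The knob is gripped; the opening of 23 mm matches the barrel. Now I pull.

send_rows(
  increments=[
    {"hand": 1,"tx": 0.004,"ty": 0,"tz": 0,"yaw": 0},
    {"hand": 1,"tx": 0.004,"ty": 0,"tz": 0,"yaw": 0},
    {"hand": 1,"tx": 0.004,"ty": 0,"tz": 0,"yaw": 0},
    {"hand": 1,"tx": 0.004,"ty": 0,"tz": 0,"yaw": 0},
    {"hand": 1,"tx": 0.004,"ty": 0,"tz": 0,"yaw": 0},
  ],
)

```text
clock: 22.98
position: [0.4667, 0.0097, 0.0641]
tool_rot: [-3.125, 0.027, -2.883]
force: [6.5, 1.1, -7.9]
grip_width: 0.023
```

```bash
python3 -c "
from h import *
delta((.476-.0193,.0124-.0051,.064))"
```

```text
t 22.98 pos [0.4667 0.0097 0.0641] rot [-3.1245  0.0267 -2.8834] w 0.023 F [ 6.5   1.06 -7.95]
-> [0.4567 0.0073 0.064 ] tool d [ 0.0103  0.0003 -0.0002]
```

send_rows(
  increments=[
    {"hand": 1,"tx": 0.008,"ty": 0,"tz": 0,"yaw": 0},
    {"hand": 1,"tx": 0.008,"ty": 0,"tz": 0,"yaw": 0},
    {"hand": 1,"tx": 0.004,"ty": 0,"tz": 0,"yaw": 0},
    {"hand": 1,"tx": 0.003,"ty": 0,"tz": 0,"yaw": 0},
    {"hand": 1,"tx": 0.003,"ty": 0,"tz": 0,"yaw": 0},
  ],
)

```text
clock: 23.6
position: [0.4603, 0.008, 0.0645]
tool_rot: [-3.123, 0.069, -2.88]
force: [8.0, 2.5, -9.1]
grip_width: 0.0232
```

```bash
python3 -c "
from h import *
delta((.476-.0193,.0124-.0051,.064))
snap('wrist','w20')"
```

```text
t 23.6 pos [0.4603 0.008  0.0645] rot [-3.1226  0.0692 -2.8796] w 0.0232 F [ 7.97  2.47 -9.12]
-> [0.4567 0.0073 0.064 ] tool d [0.0037 0.0003 0.0003]
```

View pics/w20.png

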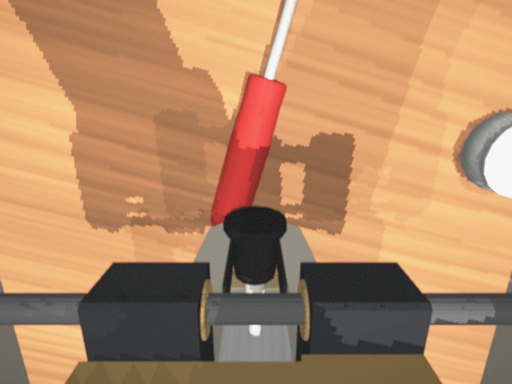

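send_rows(
  increments=[
    {"hand": 1,"tx": 0.01,"ty": 0,"tz": 0,"yaw": 0},
    {"hand": 1,"tx": 0.008,"ty": 0,"tz": 0,"yaw": 0},
    {"hand": 1,"tx": 0.006,"ty": 0,"tz": 0,"yaw": 0},
    {"hand": 1,"tx": 0.006,"ty": 0,"tz": 0,"yaw": 0},
    {"hand": 1,"tx": 0.006,"ty": 0,"tz": 0,"yaw": 0},
  ],
)

```text
clock: 24.28
position: [0.4529, 0.0061, 0.0654]
tool_rot: [-3.119, 0.13, -2.873]
force: [9.5, 3.4, -7.7]
grip_width: 0.0231
```

```bash
python3 -c "
from h import *
delta((.476-.0193,.0124-.0051,.064))
snap('wrist','w21');delta()"
```

```text
t 24.27 pos [0.4529 0.0061 0.0654] rot [-3.1192  0.1299 -2.8726] w 0.0231 F [ 9.49  3.36 -7.67]
-> [0.4567 0.0073 0.064 ] tool d [-0.0038  0.0002  0.0019]
t 24.32 pos [0.4528 0.0061 0.0654] rot [-3.1191  0.1305 -2.8726] w 0.023 F [ 9.73  2.61 -8.8 ]
```

View pics/w21.png

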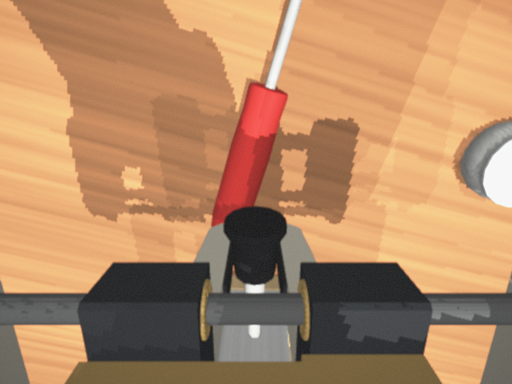

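```bash
python3 - <<'E'
from h import *
d=np.array([np.cos(.258),np.sin(.258)]);n=np.array([-d[1],d[0]])
for f in ['w18','w19','w20','w21']:
    c=load(f);P=wcloud(c);hsv=cv2.cvtColor(c['img'],cv2.COLOR_RGB2HSV)
    s=(P[...,:2]-[.476,.0124])@d;t=(P[...,:2]-[.476,.0124])@n;Z=P[...,2]
    m=(abs(t)<.006)&(Z>.063)&(Z<.08)&(hsv[...,2]<75);m[270:]=0
    k=m&(Z>.0695)
    # barrel->shaft transition
    sh=(abs(t)<.003)&(Z>.055)&(Z<.0635)&(hsv[...,2]>100);sh[320:]=0
    print(f,'front edge s',np.percentile(s[m],1).round(4),'rim',k.sum(),s[k].min().round(4),s[k].max().round(4),'zmax',Z[m].max().round(4),'bar end',np.percentile(s[m],99).round(4),'shaft start',sh.sum(), np.percentile(s[sh],2).round(4) if sh.any() else None)
E
```

```text
w18 front edge s -0.019 rim 285 -0.0192 -0.0123 zmax 0.0726 bar end 0.0075 shaft start 96 0.0191
w19 front edge s -0.019 rim 289 -0.0196 -0.0125 zmax 0.0727 bar end 0.0061 shaft start 77 0.019
w20 front edge s -0.0331 rim 283 -0.0333 -0.0265 zmax 0.0722 bar end -0.0083 shaft start 77 0.0059
w21 front edge s -0.0393 rim 277 -0.0396 -0.0322 zmax 0.0723 bar end -0.015 shaft start 75 0.0003
```

```bash
python3 - <<'E'
from h import *
delta()
for i in range(6): c=bot.camera('top')
snap('top','t22');snap('scene','s22');snap('wrist','w22');delta()
d=np.array([np.cos(.258),np.sin(.258)]);n=np.array([-d[1],d[0]])
c=load('w22');P=wcloud(c);hsv=cv2.cvtColor(c['img'],cv2.COLOR_RGB2HSV)
s=(P[...,:2]-[.476,.0124])@d;t=(P[...,:2]-[.476,.0124])@n;Z=P[...,2]
k=(abs(t)<.006)&(Z>.0695)&(Z<.08)&(hsv[...,2]<75);k[270:]=0
print(s[k].min(),s[k].max())
E
```

```text
t 24.32 pos [0.4528 0.0061 0.0654] rot [-3.1191  0.1305 -2.8726] w 0.023 F [ 9.73  2.61 -8.8 ]
t 24.77 pos [0.4528 0.006  0.0654] rot [-3.1192  0.1295 -2.8726] w 0.0233 F [ 9.48  3.17 -6.8 ]
-0.039550886581909646 -0.032423888468432714
```

View pics/s22.png

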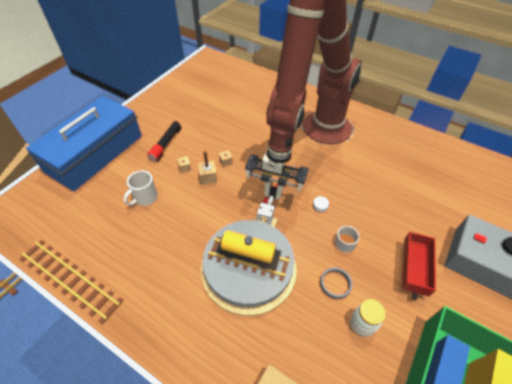

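View pics/t22.png

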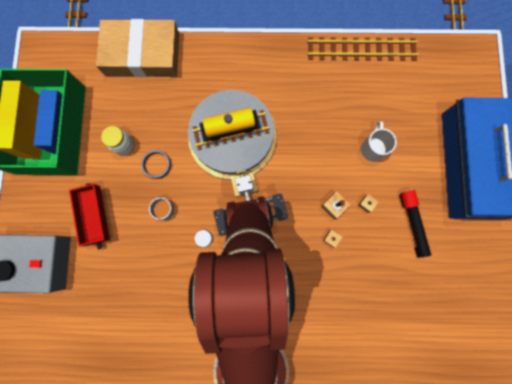

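The hold is steady at 20 mm. The brush stands in its block at (337,204) in the top view, the pot is at (162,208), and the bystanders haven't moved. I hand it in.

```bash
python3 -c "
from h import *
print(bot.job_done())"
```

```text
the job is handed in; nothing more can be done
None
```

I oiled the plunger shaft, stood the brush back in its stand, and handed the job in while holding the plunger's knob fully back. The hand-in gives no verdict, so what follows is my own measurements.

- **Oiling:** I dipped the brush tip to about 23 mm above the table inside the pot, roughly 27 mm below the rim. I then pressed it onto the middle of the bare shaft with about 16 N. The wrist picture showed it on the shaft's centreline.
- **Brush:** It is back in the 56 mm stand and let go. The top of the handle measured 131 mm up, the same as before I picked it up, so it is fully down.
- **Plunger:** The knob's rim moved back about 20.2 mm in the wrist camera's depth picture. The pull along the plunger was about 10 N, which matches the spring at 20 mm. The hold did not drift over 0.5 s before I handed in.
- **Other things:** The last overhead and scene pictures show the pot upright and in its place, and nothing else visibly moved. The arm hides the screwdriver in those views.

**Small disagreement:** The gripper itself travelled about 22.7 mm, slightly more than the knob's 20.2 mm. It tilted about 7° under the spring load, and I put the rest of the difference down to slight slip on the barrel.

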